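# Fetch the slip carrier out of the drop box with the hook rod

## Task

Take the hook rod from its rest and with it fetch the metal slip carrier that hangs deep in the tall narrow box: draw it forward against the spring keepers until it is clear of the lips, lift it out and gently hang it by its crossbar in the two notches of the hanging stand. Then put the rod back, hanging in its rest. Touch the carrier only with the rod, press rod and carrier with less than 30 N in the box, and leave the cartons and the tape roll alone.

Things in the scene. Friction and masses are not known exactly. Their poses are not given: they have to be found in the camera images.
- rod_grip (a point): centre of the black handle of the telescopic hook rod (190 g). z up along the rod, x the way the hook at its foot points. Handle 26 x 26 x 50 tall, square to x and y. Below this point: collar of radius 20 (25 to 30 below), tube of radius 7 (to 90 below), then a shaft of radius 4 down to the hook (see hook_rod)
- hook_rod: the same rod, same origin and axes. Hook: a flat prong 14 wide (y), 4 thick, from x = -4 to 26, with an upturned tip (x = 22 to 26) 9 above its top face; gap from shaft to tip 18. The prong's top face lies 143 to 179 below the origin: the pull-out (0 to 36 mm) differs each time and is NOT measured, so feel for it (or see it); a stiff clamp holds it (slips at about 60 N)
- rod_seat (a point): where the handle's centre is when the rod hangs in its rest (upright, collar on the fork; any yaw)
- rod_rest: fixed rest for the rod; origin on the table under the rod, z up. Fork plate 6 thick, its top 168 high, x = -30 to 52, with a slot 20 wide (y) along x, open at the -x end, closed at x = 12. The tube stands in the slot at x = 0, the collar lies on the plate. Stops 3 high at x = -30 to -26 on the fork arms: lift the collar over them. Post at x = 40 to 52, foot plate 6 thick
- drop_box: tall narrow open-topped grey metal box, fixed; origin on the table under it, z up. Walls 4 thick, 155 high; inside x = -42 to 45, y = -40 to 40. On each side wall a ledge (|y| = 26 to 40, top 66 high) carries an end of the carrier's bar, whose centre starts at x = 30, z = 70. Between the ledges it is free but for a solid guard (x = 34 to 45, up to z = 46) 2 mm behind the carrier's plate
- lip_edge (a point): midway between the front edges of the two lips in the box (box x = 18, z = 80), axes as the box. The lips (box x = 18 to 45, |y| = 26 to 40, z = 77 to 83) lie over the ledges and keep the bar from being lifted until its centre has been drawn to box x below 14 (4 mm or more before this point)
- keeper (a joint): travel (m) of the two spring keepers, 0 at the start, 0.030 at their hard stop. Tabs on the ledges (|y| = 28 to 38, 66 to 82 high above the table) just in front (-x) of the bar, pushing it back under the lips: together 1.2 N at first, 2.7 N at the stop
- carrier: slip carrier hanging in the box; origin at the centre of its crossbar, y along the bar, z up, x as the box's. Bar 8 in diameter, 70 long. Two straps 4 x 5 at y = +-14.5 go down to a plate 38 wide, 30 high, 4 thick, its edges 23 and 53 below the bar's centre: under the bar is a window 24 wide (y) and 19 high for the hook. 100 to 170 g
- hang_stand: hanging stand, fixed; origin on the table under it, z up. Two posts at y = -29 and 29, 8 thick, each with a V notch on top (sides at 45 degrees, mouth about 34 wide along x, rising 13 above the bar's seat); the 50 mm between the posts is free above the foot plate (6 thick, 100 x 90)
- hang_seat (a point): point midway between the two notches, 85 above the table, where the centre of the carrier's bar is when it hangs seated in both, the bar along the stand's y (either way round)
- small_carton: closed small carton 90 x 60 x 45, loose bystander; origin at the centre of its underside
- tape_roll: roll of packing tape lying flat, outer radius 42, 36 high, loose bystander; origin at the centre of its underside
- flat_carton: flat carton 70 x 90 x 30, loose bystander; origin at the centre of its underside
There are look-alikes about, which are no part of the job. Leave any blue or green look-alike of the hang_stand alone.

How it is judged:
On the way, in this order (a step that is already met when the one before it is completed fails the run):
1. the rod has drawn the carrier forward, still low in the box, clear of the lips (x of carrier in the frame of drop_box below 0.014 m and z of carrier in the frame of drop_box below 0.1 m and contact force between hook_rod and carrier above 0.3 N), for 0.1 s.
2. the carrier hangs on the rod, wholly above the box (height (world z) of carrier above 0.212 m and contact force between hook_rod and carrier above 0.3 N), for 0.1 s.
At the end, for the whole second after the job is handed in: The carrier hangs at rest by its bar in both notches of the hanging stand (bar centre within 10 mm of the seat, bar within 0.12 rad of the stand's y, plate within 0.2 rad of plumb), free of the rod; the rod hangs at rest in its own rest, within 15 mm of its seat and 0.1 rad of upright (distance between carrier and hang_seat below 0.01 m and angle between the y axis of carrier and the y axis of hang_stand, either way round below 0.12 rad and angle between carrier's own z axis and vertical below 0.2 rad and contact force between carrier and hang_stand above 0.3 N and linear speed of each of carrier, hook_rod below 0.03 m/s and contact force between hook_rod and carrier below 0.05 N and distance between rod_grip and rod_seat below 0.015 m and angle between rod_grip's own z axis and vertical below 0.1 rad and contact force between hook_rod and rod_rest above 0.3 N); the robot touches nothing.
It fails at once if the rod presses on the box or the carrier with more than 30 N (contact force between hook_rod and drop_box above 30 N or contact force between hook_rod and carrier above 30 N).
It fails at once if the carrier is forced against the box with more than 30 N (contact force between carrier and drop_box above 30 N).
It fails at once if the carrier or the rod strikes or presses the hanging stand with more than 40 N (contact force between any of carrier, hook_rod and hang_stand above 40 N).
It fails at once if the robot touches the carrier itself (contact force between any of the fingers, the arm and carrier above 0.5 N).
It fails at once if a carton or the tape roll is moved by more than 15 mm (distance of any of small_carton, tape_roll, flat_carton from where it was at the start of the episode above 0.015 m).
It also fails if it takes over 70 s, if anything falls off the work surface, if the arm or the gripper's body presses on something with over 40 N, if the wrist force passes 120 N, or if a joint passes its speed limit or range.

## Robot

A 6-joint arm with a two-finger parallel gripper is mounted at the origin on the work surface. World frame = base frame: x ahead of the robot, y to its left, z up, the work surface at z = 0. Lengths are in m, angles in rad, forces in N, time in s.
With the tool pointing down it reaches from about 0.275 to 0.725 m from the base axis. Payload 15.9 kg.
Tool frame: the origin (TCP) lies between the finger pads; the fingertips stand 22 mm ahead of it and the grasp point (between the pads) lies 3 mm ahead of it; z points along the fingers, y is the direction in which the jaws open and shut (so a half turn about z gives the same grasp; the last joint's range is limited). The gripper opens to 85 mm and grips with 20 to 120 N. Pads are 22 mm wide; open, the fingers measure 114 mm over their backs; the gripper's body (76 mm by 85 mm) begins 54 mm behind the grasp point. The pads swing forward as they close: fully open they stand 13 mm farther back than shut.
Start: joints at [-1.228, 0.213, -0.034, 1.323, 0, 1.571], TCP at [0.168, -0.471, 0.253] pointing down, gripper open.
Joint ranges: [-2.98, 2.98], [-0.74, 1.72], [-1.14, 1.35], [-2.1, 2.04], [-1.57, 1.44], [-3.14, 3.14]. Speed limits (rad/s): [1.89, 1.89, 2.39, 2.57, 3.14, 3.14].

## Interface

Orientations are given as a unit quaternion [w, x, y, z].
In Python, from station import r gives the robot as it stands.
- The arm moves only by the tool jog_arm, never from a script. Its argument "rows" is one flat list of numbers, 7 for each row, row after row: the shift along the tool's x, y, z in mm, then the turn, a rotation vector about the tool's x, y, z in degrees, then the opening, from 0 (shut) to 1 (fully open). In form: [tx, ty, tz, rx, ry, rz, gripper, tx, ty, tz, rx, ry, rz, gripper, ...]. A call has 1 to 10 rows; each row is the pose to reach, as a shift and turn from the pose commanded when the call began, along the tool's axes at that moment; what a row does not reach only later rows make up. A row lasts 1/8 s, in which the tool goes at most 62.5 mm and 10.7 degrees, less where a joint would pass 70% of its speed; a pose out of reach is approached as far as the arm can. A call with a gripper value outside its range is refused whole. The fingers move at their own pace and stop on an object; "squeeze" is the grip in N (left out, the last holds). Time passes only in rows, so rows that repeat a pose let the fingers close. It gives the time, the measured TCP pose, the force and the opening at its end, in the units of the state.
- r.get_obs(): the state, without advancing time (a new reading comes with each control period).
- r.capture(name): name is "scene" or "side" or "wrist"; returns the picture (480x640x3 uint8, blue, green, red); there is no depth.
- r.camera_model(name): a dict with "K" (3x3 intrinsics, pixels), "k1" (the pictures are not rectified: a ray, as slopes to the right and down, at radius r is drawn at 1 + k1 r^2 times it, then the intrinsics apply), "pose" (4x4, takes a point from camera to world coordinates). Camera axes: x right, y down, z forward; pixel columns grow to the right and rows downward; lengths in m; the calibration is good to about 2 mm. A picture is of the moment at which its call begins: read the wrist's pose just before it. camera_model takes no time and is no camera call; for the wrist camera it gives the pose at the moment of the call.
- r.sign_off(): hands the job in, once; it reports no verdict.
The state is a dict: "time_s": time; "joint_positions": joint angles; "joint_velocities": joint speeds; "tau": joint torques, N m; "ee_pos": TCP position; "tcp_rot": TCP orientation; "force": force on the tool from outside, world axes, zero at the start; "torque": the same for the moment, N m; "grip_width": finger opening in m.
Only numpy, scipy, OpenCV 4.12 (cv2) and the standard library are available. Lean on these libraries where they do the work, as an engineer would, in place of code of your own. Each camera call takes 0.05 s, during which the arm holds its last target.

## Working session

There is one attempt and no reset: what is moved stays moved. The work goes in short steps, Python scripts to look and compute and a tool call to move; the robot and the scene stay as the last step left them, time stands still between calls to the robot, and variables do not carry over. Pictures are saved under pics/ and viewed, and the job is handed in when it is done.

Besides the shell and the picture viewer there is one more tool, called as a command line: name --argument value ..., lists and objects as JSON in quotes. jog_arm: Moves the arm, as the interface text tells. Its arguments: {"type":"object","properties":{"rows":{"type":"array","items":{"type":"number"}},"squeeze":{"type":"number"}},"required":["rows"]}

```bash
ls -la; mkdir -p pics; cat > look.py <<'E'
import sys,cv2
from station import r
def go(name,out):
    im=r.capture(name); cv2.imwrite('pics/'+out,im); return im
E
python3 - <<'E'
from look import *
import numpy as np
np.set_printoptions(precision=4,suppress=True)
o=r.get_obs()
for k,v in o.items(): print(k,v)
for n in ['scene','side','wrist']:
    m=r.camera_model(n); print(n,m['K'],m['k1'],m['pose'])
    go(n,n+'0.png')
E
```

```text
total 12
drwxr-xr-x  3 agent agent 4096 Dec  7 01:49 .
drwxr-xr-x 23 root  root  4096 Dec  7 01:49 ..
drwxr-xr-x  2 agent agent 4096 Dec  7 01:49 pics
time_s 0.0
joint_positions [-1.228   0.2133 -0.0351  1.3235  0.      1.5708]
joint_velocities [-0.0005 -0.0013 -0.0016  0.0008 -0.0007  0.0016]
tau [ -0.0007 -68.6155  48.7124   0.0171   0.       0.    ]
ee_pos [ 0.168  -0.4706  0.2528]
tcp_rot [-0.0006  0.9853  0.1706 -0.0001]
force [-0.0131  0.6442 -0.3262]
torque [ 0.0038 -0.0139 -0.0118]
grip_width 0.08509480232533786
scene [[620.4724   0.     320.2229]
 [  0.     620.4724 246.1335]
 [  0.       0.       1.    ]] -0.15016048850845914 [[ 0.8723  0.3914 -0.2932  0.9721]
 [ 0.4889 -0.6844  0.5409 -0.7886]
 [ 0.011  -0.6151 -0.7883  1.2363]
 [ 0.      0.      0.      1.    ]]
side [[619.4215   0.     317.5279]
 [  0.     619.4215 238.9706]
 [  0.       0.       1.    ]] -0.12732415422430346 [[-0.6879 -0.5205  0.5059 -0.1706]
 [-0.7256  0.4777 -0.4952  0.7245]
 [ 0.0161 -0.7077 -0.7063  1.1567]
 [ 0.      0.      0.      1.    ]]
wrist [[381.2484   0.     319.3049]
 [  0.     381.2484 240.6328]
 [  0.       0.       1.    ]] -0.07258595721440766 [[ 0.3358 -0.898  -0.2844  0.2402]
 [-0.9419 -0.3206 -0.1    -0.4452]
 [-0.0014  0.3015 -0.9535  0.3747]
 [ 0.      0.      0.      1.    ]]
```

View pics/scene0.png

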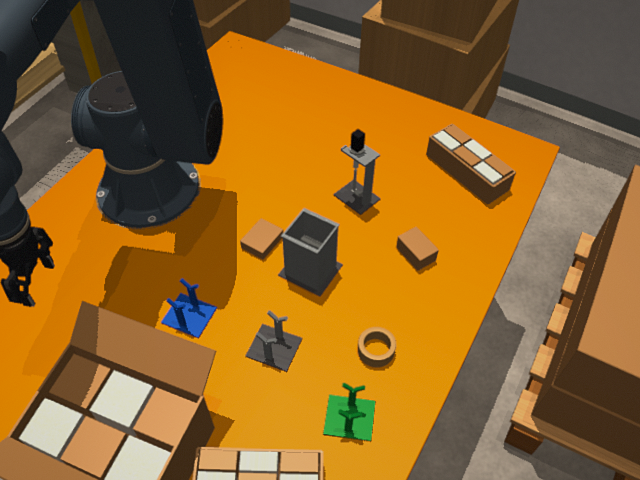

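View pics/side0.png

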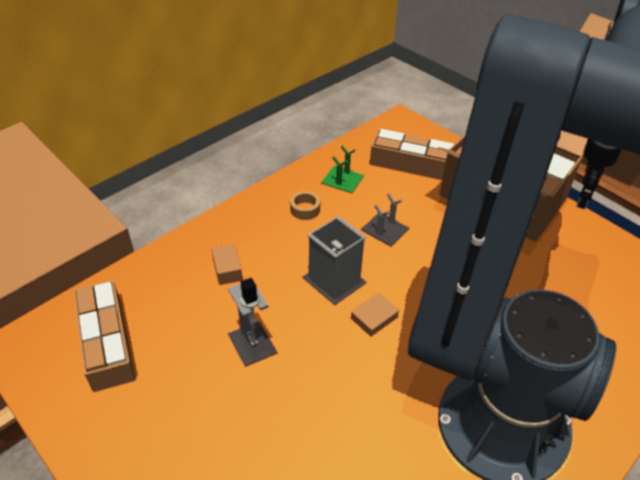

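View pics/wrist0.png

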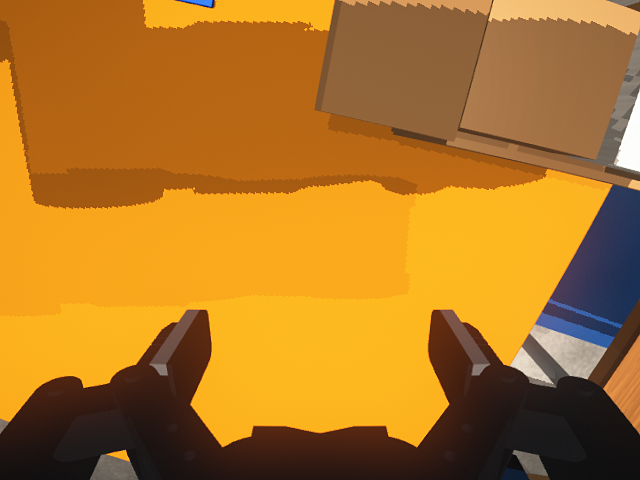

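```bash
cat > geo.py <<'E'
import numpy as np,cv2,json
np.set_printoptions(precision=4,suppress=True)
from station import r
def cam(n): 
    m=r.camera_model(n); return np.array(m['K']),float(m['k1']),np.array(m['pose'])
def ray(c,px):
    K,k1,T=c
    d=np.array([(px[0]-K[0,2])/K[0,0],(px[1]-K[1,2])/K[1,1]])
    u=d.copy()
    for _ in range(30): u=d/(1+k1*(u@u))
    return T[:3,3],T[:3,:3]@np.array([u[0],u[1],1.])
def onz(c,px,z):
    o,d=ray(c,px); return o+d*(z-o[2])/d[2]
def proj(c,P):
    K,k1,T=c; P=np.atleast_2d(P); q=(P-T[:3,3])@T[:3,:3]
    u=q[:,:2]/q[:,2:]; u=u*(1+k1*(u**2).sum(1))[:,None]
    return u*[K[0,0],K[1,1]]+[K[0,2],K[1,2]]
def tri(obs):
    A=np.zeros((3,3));b=np.zeros(3)
    for c,px in obs:
        o,d=ray(c,px); d=d/np.linalg.norm(d); M=np.eye(3)-np.outer(d,d); A+=M;b+=M@o
    return np.linalg.solve(A,b)
def crop(im,x0,y0,w,h,s,out):
    c=cv2.resize(im[y0:y0+h,x0:x0+w],None,fx=s,fy=s,interpolation=cv2.INTER_CUBIC); 
    for k in range(0,w,10):
        cv2.putText(c,str(x0+k),(k*s,8),0,.3,(255,255,255),1) if k%20==0 else None
        cv2.line(c,(k*s,10),(k*s,14),(255,255,255),1)
    for k in range(0,h,10):
        cv2.putText(c,str(y0+k),(0,k*s+4),0,.3,(255,255,255),1) if k%20==0 else None
        cv2.line(c,(20,k*s),(24,k*s),(255,255,255),1)
    cv2.imwrite('pics/'+out,c)
E
python3 - <<'E'
from geo import *
s=cv2.imread('pics/scene0.png'); d=cv2.imread('pics/side0.png')
crop(s,235,120,160,120,5,'c1.png')
crop(s,235,200,160,120,5,'c1b.png')
crop(s,235,290,160,120,5,'c2.png')
crop(d,220,190,200,150,4,'c3.png')
crop(d,220,260,140,110,5,'c4.png')
E
```

```text
(no output)
```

View pics/c1.png

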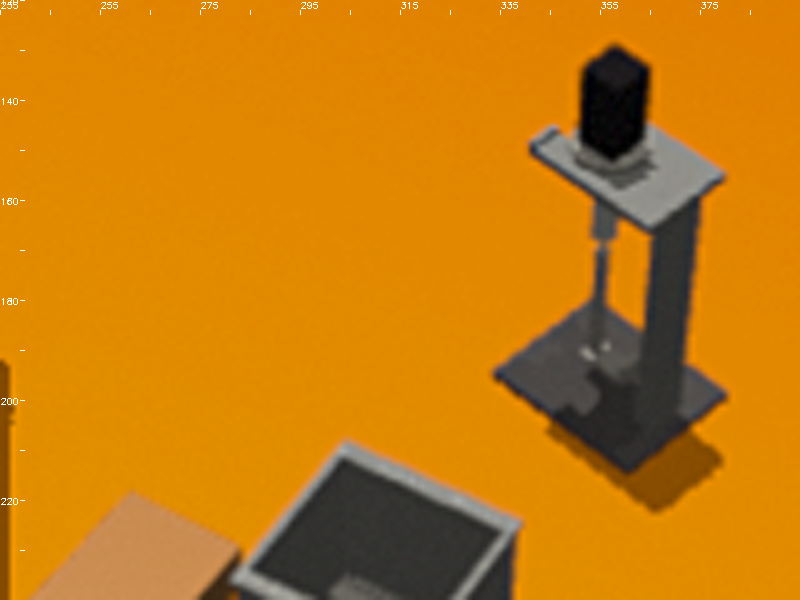

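View pics/c1b.png

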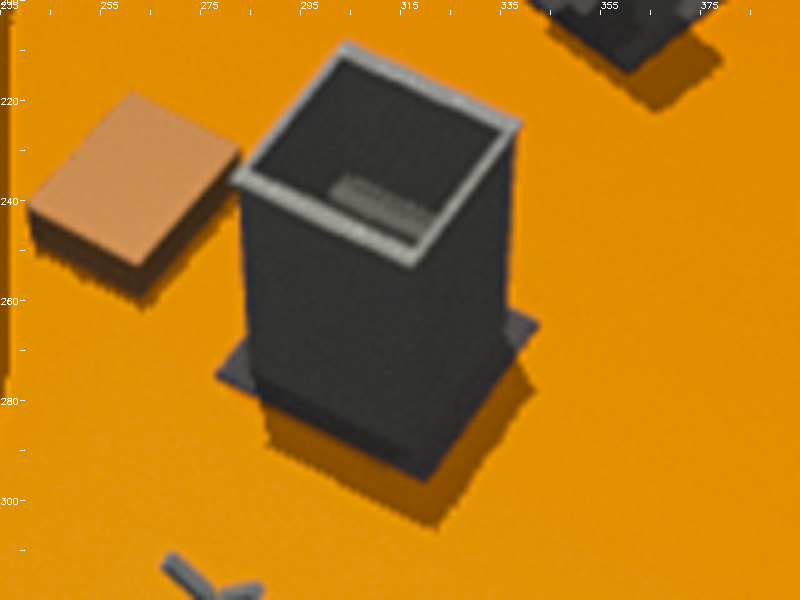

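View pics/c2.png

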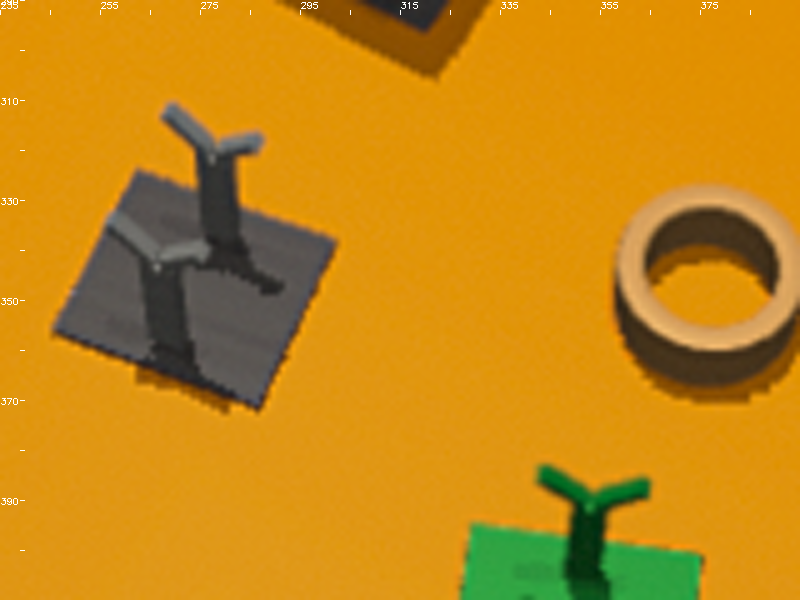

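View pics/c3.png

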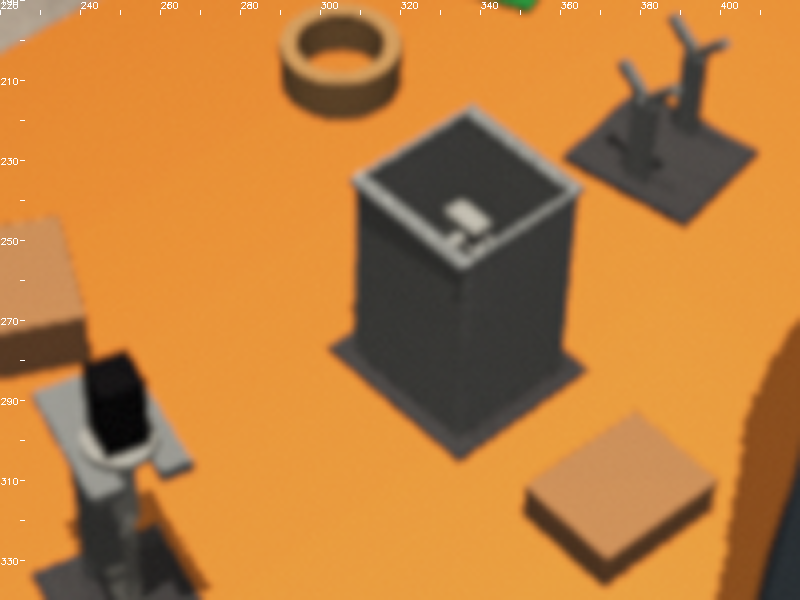

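View pics/c4.png

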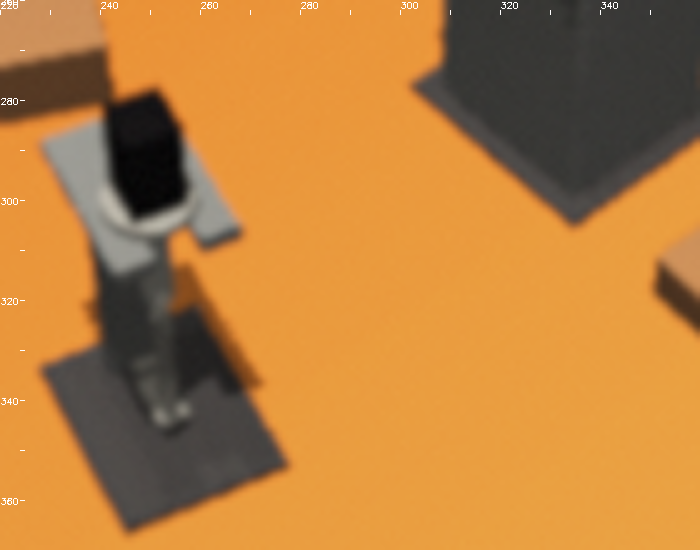

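```bash
python3 - <<'E'
from geo import *
S=cam('scene');D=cam('side')
a=[(304,208),(339.5,224),(317,253.3),(281.5,235.5)]; b=[(335,257),(307.5,234),(336.5,216),(365,236)]
# same-corner matching by world position
A=np.array([onz(S,p,.155) for p in a]);B=np.array([onz(D,p,.155) for p in b])
print('box',A,B,sep='\n')
for nm,X in(('S',A),('D',B)):
    print(nm,X.mean(0),[np.linalg.norm(X[i]-X[(i+1)%4]) for i in range(4)])
# rest plate z .168 corners
a=[(341,150),(353,165.5)]
R=np.array([onz(S,p,.168) for p in [(365,166),(379.5,155),(341,149.5),(364,145)]]);print('rest scene',R)
R=np.array([onz(D,p,.168) for p in [(227,288),(243,314.5),(268,306),(260.5,309)]]);print('rest side',R)
# foot plate
print('rest foot S',np.array([onz(S,p,.006) for p in [(334,194.5),(354,180),(380,199),(361,213.5)]]))
print('rest foot D',np.array([onz(D,p,.006) for p in [(228,333.5),(278,353),(246,366)]]))
print('handle top S', onz(S,(358,131.5),.223), 'D',onz(D,(248,281),.223))
# stand foot
print('stand foot S',np.array([onz(S,p,.006) for p in [(262,324),(302,338),(287,371.5),(245.5,356.5)]]))
print('stand foot D',np.array([onz(D,p,.006) for p in [(361,229),(390.5,246),(409,228)]]))
# stand tips z ~ 98
print('tips S',np.array([onz(S,p,.098) for p in [(269,311),(287,318),(258,333),(276,339)]]))
print('vees S',np.array([onz(S,p,.079) for p in [(277.5,321),(266,343)]]))
print('tips D',np.array([onz(D,p,.098) for p in [(376,206),(388,212),(388,195),(400,201)]]))
E
```

```text
box
[[ 0.4823  0.0326  0.155 ]
 [ 0.5768  0.0308  0.155 ]
 [ 0.5736 -0.0676  0.155 ]
 [ 0.4799 -0.0634  0.155 ]]
[[ 0.4793  0.0326  0.155 ]
 [ 0.5743  0.0281  0.155 ]
 [ 0.5725 -0.0644  0.155 ]
 [ 0.4798 -0.0652  0.155 ]]
S [ 0.5282 -0.0169  0.155 ] [np.float64(0.09450783438514856), np.float64(0.09843859400732907), np.float64(0.09377586660588542), np.float64(0.09603176496703413)]
D [ 0.5265 -0.0172  0.155 ] [np.float64(0.09509603898020978), np.float64(0.09243557514637822), np.float64(0.09265131268496299), np.float64(0.09779282839791742)]
rest scene [[0.5484 0.215  0.168 ]
 [0.5623 0.2679 0.168 ]
 [0.4702 0.2373 0.168 ]
 [0.5126 0.281  0.168 ]]
rest side [[0.5602 0.271  0.168 ]
 [0.4827 0.2903 0.168 ]
 [0.4654 0.2389 0.168 ]
 [0.4697 0.2552 0.168 ]]
rest foot S [[0.4605 0.2279 0.006 ]
 [0.4824 0.3031 0.006 ]
 [0.5754 0.2751 0.006 ]
 [0.5544 0.2036 0.006 ]]
rest foot D [[0.5699 0.279  0.006 ]
 [0.4522 0.2299 0.006 ]
 [0.4737 0.3041 0.006 ]]
handle top S [0.5019 0.2618 0.223 ] D [0.5058 0.254  0.223 ]
stand foot S [[ 0.5094 -0.2086  0.006 ]
 [ 0.6076 -0.1947  0.006 ]
 [ 0.6213 -0.2834  0.006 ]
 [ 0.5225 -0.2978  0.006 ]]
stand foot D [[ 0.6022 -0.1941  0.006 ]
 [ 0.5058 -0.2049  0.006 ]
 [ 0.5172 -0.2927  0.006 ]]
tips S [[ 0.5396 -0.217   0.098 ]
 [ 0.5824 -0.2128  0.098 ]
 [ 0.5485 -0.2748  0.098 ]
 [ 0.5889 -0.2682  0.098 ]]
vees S [[ 0.5619 -0.22    0.079 ]
 [ 0.5692 -0.2783  0.079 ]]
tips D [[ 0.5731 -0.2108  0.098 ]
 [ 0.5369 -0.2166  0.098 ]
 [ 0.5811 -0.266   0.098 ]
 [ 0.5441 -0.2714  0.098 ]]
```

```bash
cat >> geo.py <<'E'
from scipy.spatial.transform import Rotation as Rn
def quat(q): return Rn.from_quat([q[1],q[2],q[3],q[0]])
def plan(*targets):
    """targets: (x,y,z,yaw_deg of tool x) tool down -> tool shift mm, rotvec deg, from measured pose"""
    o=r.get_obs(); p=np.array(o['ee_pos']); R=quat(o['tcp_rot'])
    print('t',o['time_s'],'p',p,'yaw',np.degrees(np.arctan2(R.as_matrix()[1,0],R.as_matrix()[0,0])),'F',np.array(o['force']),'w',o['grip_width'],'rot\n',R.as_matrix())
    for t in targets:
        a=np.radians(t[3]); c,s=np.cos(a),np.sin(a)
        Rt=Rn.from_matrix([[c,s,0],[s,-c,0],[0,0,-1]])
        print(R.inv().apply(np.array(t[:3])-p)*1000, (R.inv()*Rt).as_rotvec(degrees=True))
E
python3 - <<'E'
from geo import *
plan((.168,-.471,.42,19.6),(.45,0,.42,0))
S=cam('scene')
print(np.array([onz(S,p,.15) for p in [(83,303),(215,350),(204,410)]]))
E
```

```text
t 0.15 p [ 0.168  -0.4707  0.2529] yaw 19.640063324956483 F [ 0.1836  0.9523 -0.1454] w 0.08506211788171274 rot
 [[ 0.9418  0.3361 -0.0003]
 [ 0.3361 -0.9418  0.0008]
 [-0.     -0.0009 -1.    ]]
[  -0.0857    0.1622 -167.0814] [-0.0506  0.0004  0.0401]
[ 423.8162 -348.6531 -166.7761] [-0.05    0.009  19.6401]
[[ 0.2079 -0.4245  0.15  ]
 [ 0.5149 -0.3735  0.15  ]
 [ 0.5694 -0.4884  0.15  ]]
```

jog_arm --rows '[0,0,-60,0,0,0,1,0,0,-120,0,0,0,1,40,-30,-167,0,0,2,1,95,-75,-167,0,0,4,1,150,-120,-167,0,0,7,1,205,-165,-167,0,0,10,1,260,-210,-167,0,0,13,1,315,-255,-167,0,0,16,1,370,-300,-167,0,0,18,1,424,-349,-167,0,0,19.6,1]'

```text
time_s: 1.4
ee_pos: [0.4181, -0.0554, 0.4203]
tcp_rot: [0.0, 1.0, -0.0, 0.0]
force: [1.6, -0.5, 0.6]
grip_width: 0.0853
```

```bash
python3 - <<'E'
from geo import *
plan((.45,0,.42,0))
m=cam('wrist'); im=r.capture('wrist'); cv2.imwrite('pics/w1.png',im); np.savez('w1.npz',K=m[0],k1=m[1],T=m[2])
E
```

```text
t 1.4 p [ 0.4181 -0.0554  0.4203] yaw -0.013652772995487367 F [ 1.6123 -0.4994  0.6263] w 0.08533372134016115 rot
 [[ 1.     -0.0002  0.0001]
 [-0.0002 -1.     -0.0001]
 [ 0.0001  0.0001 -1.    ]]
[ 31.8701 -55.4277   0.2593] [ 0.0068 -0.0063 -0.0137]
```

View pics/w1.png

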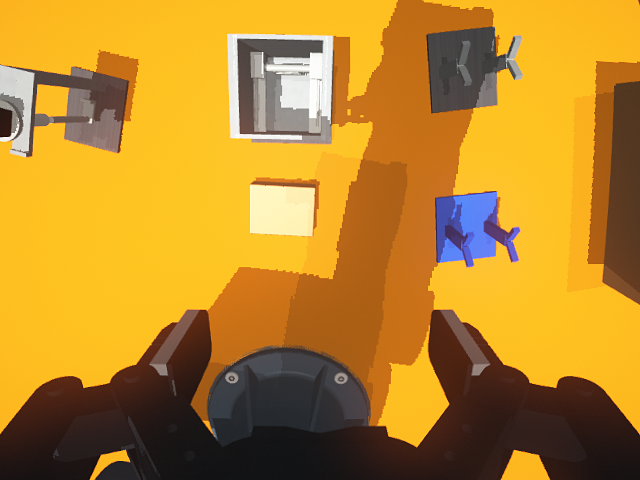

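```bash
python3 - <<'E'
from geo import *
s=cv2.imread('pics/w1.png')
crop(s,0,40,160,120,5,'d1.png')
crop(s,215,25,130,125,6,'d2.png')
crop(s,410,15,120,110,6,'d3.png')
E
```

```text
(no output)
```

View pics/d1.png

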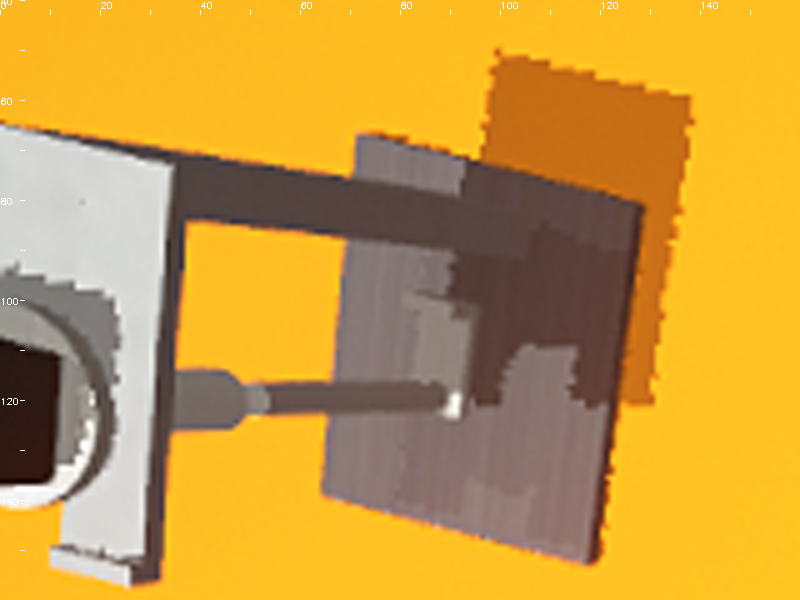

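View pics/d2.png

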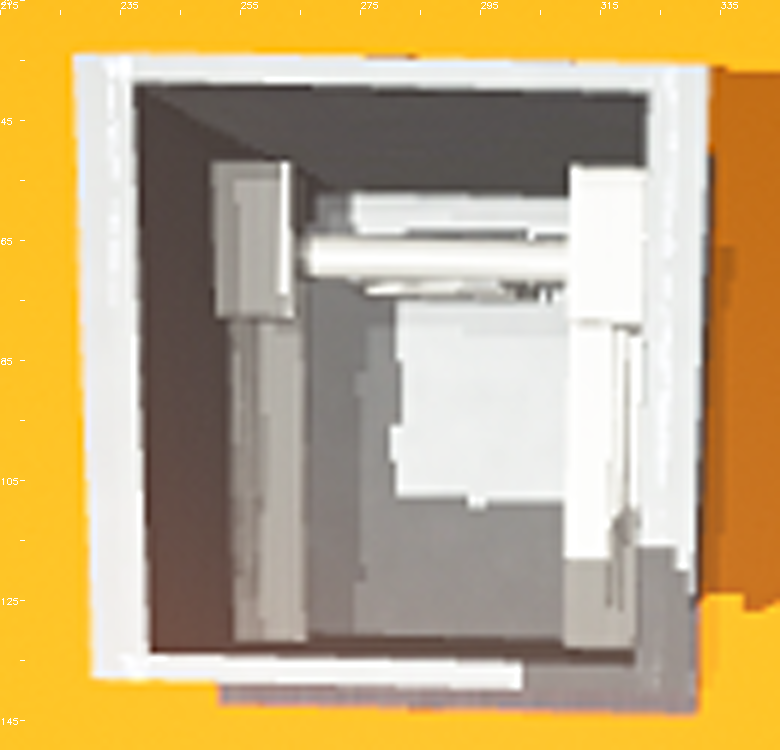

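View pics/d3.png

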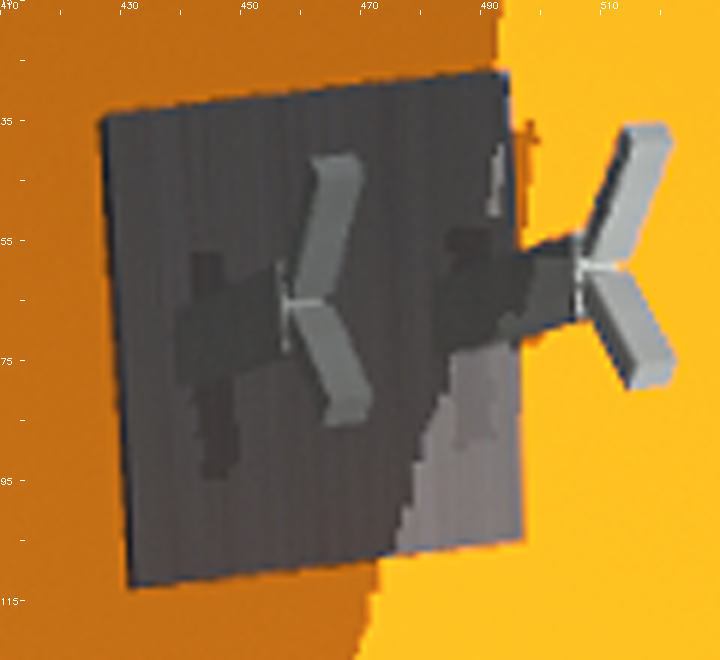

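```bash
python3 - <<'E'
from geo import *
f=np.load('w1.npz'); W=(f['K'],float(f['k1']),f['T']); print(W[2])
g=lambda l,z: print(np.array([onz(W,p,z) for p in l]))
print('inner rim'); g([(237.5,39),(323,40.5),(240,134)],.155)
print('outer rim'); g([(227.3,34),(333,36),(330.3,143),(230.3,138)],.155)
print('lips inner-front, z.083'); g([(263.5,78),(310,78.5),(309.5,53),(263,52)],.083)
print('bar ends visible z.074'); g([(266,64.5),(266,71),(309,64.5),(309,71)],.072)
print('ledge front ends z.066'); g([(254,132),(266,132)],.066)
print('ledge inner edge'); g([(265.5,80),(265.5,130),(309,118),(309,132)],.066)
print('stand V z.079'); g([(458.5,65),(507.,59)],.079)
print('stand tips'); g([(467,41),(467,83),(518,36),(520,78)],.0985)
print('stand foot'); g([(426.5,35),(494.5,27),(496.5,105),(431,113)],.006)
print('rest plate'); g([(34.5,73),(31.5,155.5)],.168)
print('rest foot'); g([(71,67),(128,81),(119,152),(64.5,139)],.006)
E
```

```text
[[-0.0005 -0.9534 -0.3016  0.4948]
 [-1.      0.0003  0.0008 -0.0559]
 [-0.0007  0.3016 -0.9534  0.5421]
 [ 0.      0.      0.      1.    ]]
inner rim
[[ 0.5696  0.0206  0.155 ]
 [ 0.5676 -0.0591  0.155 ]
 [ 0.4827  0.0226  0.155 ]]
outer rim
[[ 0.5741  0.03    0.155 ]
 [ 0.5715 -0.0684  0.155 ]
 [ 0.4737 -0.0665  0.155 ]
 [ 0.479   0.0325  0.155 ]]
lips inner-front, z.083
[[ 0.542   0.0073  0.083 ]
 [ 0.5412 -0.0451  0.083 ]
 [ 0.5681 -0.0447  0.083 ]
 [ 0.5695  0.007   0.083 ]]
bar ends visible z.074
[[ 0.5578  0.0055  0.072 ]
 [ 0.5508  0.0057  0.072 ]
 [ 0.5575 -0.0438  0.072 ]
 [ 0.5505 -0.0438  0.072 ]]
ledge front ends z.066
[[0.4822 0.0235 0.066 ]
 [0.4821 0.0089 0.066 ]]
ledge inner edge
[[ 0.5415  0.0074  0.066 ]
 [ 0.4844  0.0094  0.066 ]
 [ 0.4982 -0.0432  0.066 ]
 [ 0.4819 -0.0431  0.066 ]]
stand V z.079
[[ 0.5579 -0.214   0.079 ]
 [ 0.5661 -0.2702  0.079 ]]
stand tips
[[ 0.58   -0.2147  0.0985]
 [ 0.5368 -0.2185  0.0985]
 [ 0.5871 -0.271   0.0985]
 [ 0.5438 -0.2784  0.0985]]
stand foot
[[ 0.6036 -0.194   0.006 ]
 [ 0.616  -0.283   0.006 ]
 [ 0.5182 -0.296   0.006 ]
 [ 0.5061 -0.2065  0.006 ]]
rest plate
[[0.5447 0.2166 0.168 ]
 [0.4667 0.2347 0.168 ]]
rest foot
[[0.5712 0.2796 0.006 ]
 [0.55   0.2012 0.006 ]
 [0.4562 0.2264 0.006 ]
 [0.4761 0.3048 0.006 ]]
```

```bash
python3 - <<'E'
from geo import *
plan((.43,.245,.38,-13))
print(r.get_obs()['joint_positions'])
f=np.load('w1.npz'); W=(f['K'],float(f['k1']),f['T'])
print('hook dir', onz(W,(90,120),.03),onz(W,(84,100),.03),onz(W,(92,100),.03))
E
```

```text
t 1.45 p [ 0.4206 -0.0497  0.4194] yaw 0.16067053235133774 F [ 1.4794  4.8175 -1.574 ] w 0.08577236740750706 rot
 [[ 1.      0.0028 -0.0005]
 [ 0.0028 -1.      0.0025]
 [-0.0005 -0.0025 -1.    ]]
[  10.2566 -294.551    40.1837] [-0.1402  0.0447 13.1606]
[-0.1193  0.0939  0.2468  1.7245  0.0024  3.0195]
hook dir [0.5005 0.2482 0.03  ] [0.5262 0.2527 0.03  ] [0.5258 0.2416 0.03  ]
```

```bash
python3 - <<'E'
from geo import *
plan((.503,.257,.33,77))
E
```

```text
t 1.45 p [ 0.4206 -0.0497  0.4194] yaw 0.16067053235133774 F [ 1.4794  4.8175 -1.574 ] w 0.08577236740750706 rot
 [[ 1.      0.0028 -0.0005]
 [ 0.0028 -1.      0.0025]
 [-0.0005 -0.0025 -1.    ]]
[  83.3146 -306.2206   90.1772] [ -0.1408  -0.0727 -76.8393]
```

jog_arm --rows '[10,-35,0,0,0,-9,1,20,-75,0,0,0,-18,1,30,-115,0,0,0,-27,1,40,-155,0,0,0,-36,1,50,-195,0,0,0,-45,1,60,-230,10,0,0,-54,1,70,-260,30,0,0,-63,1,78,-285,55,0,0,-70,1,83,-306,90,0,0,-77,1,83,-306,90,0,0,-77,1]'

```text
time_s: 2.7
ee_pos: [0.4994, 0.2491, 0.3276]
tcp_rot: [-0.001, 0.782, 0.624, -0.002]
force: [-0.0, -0.3, 0.9]
grip_width: 0.0857
```

```bash
python3 - <<'E'
from geo import *
plan((.503,.257,.33,77))
m=cam('wrist'); im=r.capture('wrist'); cv2.imwrite('pics/w2.png',im); np.savez('w2.npz',K=m[0],k1=m[1],T=m[2])
crop(im,220,140,200,150,4,'e1.png')
E
```

```text
t 2.7 p [0.4994 0.2491 0.3276] yaw 77.14769889350903 F [-0.0419 -0.301   0.918 ] w 0.08565300882721469 rot
 [[ 0.2224  0.9749 -0.0044]
 [ 0.9749 -0.2224 -0.0021]
 [-0.003  -0.0038 -1.    ]]
[ 8.5351  1.7396 -2.4144] [-0.2199  0.1737  0.1474]
```

View pics/w2.png

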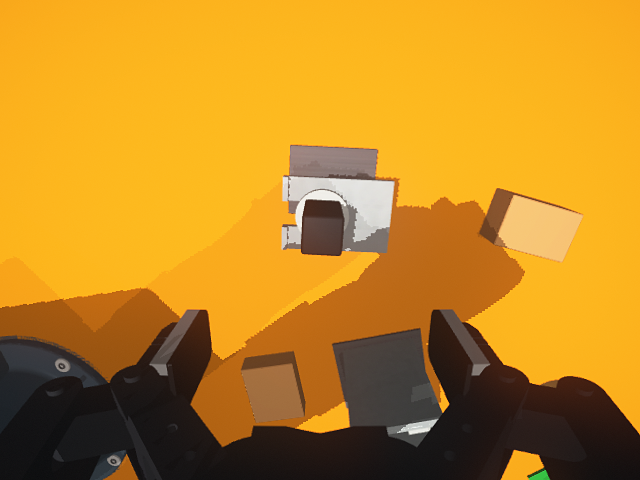

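View pics/e1.png

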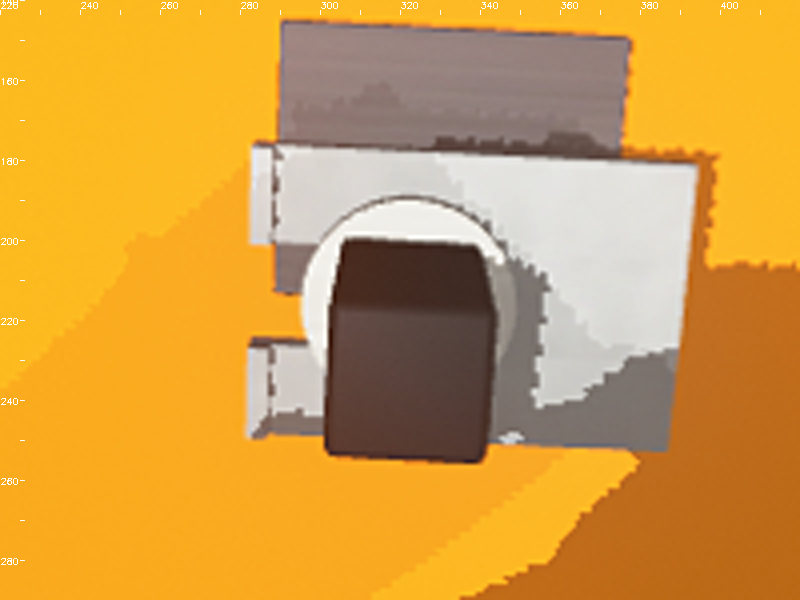

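```bash
python3 - <<'E'
from geo import *
f=np.load('w2.npz'); W=(f['K'],float(f['k1']),f['T'])
g=lambda l,z: np.array([onz(W,p,z) for p in l])
h=g([(301.5,216.5),(342,217),(339.5,255.5),(301,253.5)],.223); print(h,h.mean(0)); 
for i in range(4):
    d=h[(i+1)%4]-h[i]; print(np.linalg.norm(d),np.degrees(np.arctan2(d[1],d[0])))
p=g([(282,175),(394,180.5),(386.5,253),(281,250)],.168); print(p)
for i in range(4):
    d=p[(i+1)%4]-p[i]; print(np.linalg.norm(d),np.degrees(np.arctan2(d[1],d[0])))
h=g([(305,199.5),(339,201.5)],.173); print(h)
c=p.mean(0); a=np.radians(-13.5); print('rest origin',c-.011*np.array([np.cos(a),np.sin(a),0]))
plan((.503,.257,.33,77))
E
```

```text
[[0.4925 0.2715 0.223 ]
 [0.5165 0.2657 0.223 ]
 [0.5099 0.2416 0.223 ]
 [0.4865 0.2483 0.223 ]] [0.5014 0.2568 0.223 ]
0.024746312974442734 -13.551543157958871
0.025033199107091238 -105.45147759581103
0.02430753159973852 164.03311264464756
0.023997885404569676 75.56604919635275
[[0.4801 0.2924 0.168 ]
 [0.5599 0.2702 0.168 ]
 [0.5447 0.2153 0.168 ]
 [0.4647 0.236  0.168 ]]
0.08283255574004746 -15.589561563266995
0.05695705752014668 -105.49066055649831
0.0826388978859956 165.45655192446074
0.058466519593251755 74.71006543135088
[[0.4928 0.2718 0.173 ]
 [0.5168 0.2647 0.173 ]]
rest origin [0.5016 0.256  0.168 ]
t 2.75 p [0.4997 0.2485 0.3296] yaw 76.99462177285143 F [ 0.1325 -0.4812  1.1928] w 0.08531796526695094 rot
 [[ 0.225   0.9743 -0.0021]
 [ 0.9743 -0.225  -0.0012]
 [-0.0016 -0.0018 -1.    ]]
[ 9.0378  1.2572 -0.3867] [-0.1014  0.0924 -0.0055]
```

```bash
python3 - <<'E'
from geo import *
plan((.5014,.2567,.26,75.),(.5014,.2567,.203,75.))
E
```

```text
t 2.75 p [0.4997 0.2485 0.3296] yaw 76.99462177285143 F [ 0.1325 -0.4812  1.1928] w 0.08531796526695094 rot
 [[ 0.225   0.9743 -0.0021]
 [ 0.9743 -0.225  -0.0012]
 [-0.0016 -0.0018 -1.    ]]
[ 8.4982 -0.1105 69.6168] [-0.0997  0.0941  1.9945]
[  8.5901  -0.0096 126.6166] [-0.0997  0.0941  1.9945]
```

jog_arm --rows '[8.5,0,35,0,0,2,1,8.5,0,70,0,0,2,1,8.5,0,70,0,0,2,1,8.5,0,70,0,0,2,1]'

```text
time_s: 3.25
ee_pos: [0.5028, 0.2567, 0.2626]
tcp_rot: [0.0, 0.794, 0.609, 0.001]
force: [0.6, -0.2, 0.7]
grip_width: 0.0855
```

```bash
python3 - <<'E'
from geo import *
plan((.5014,.2567,.203,75.))
E
```

```text
t 3.25 p [0.5028 0.2567 0.2626] yaw 74.96421136251588 F [ 0.6351 -0.2319  0.7258] w 0.08546403191664446 rot
 [[ 0.2594  0.9658  0.0021]
 [ 0.9658 -0.2594  0.001 ]
 [ 0.0015  0.0018 -1.    ]]
[-0.457  -1.4985 59.6293] [ 0.1035 -0.0883 -0.0359]
```

jog_arm --rows '[-0.5,-1.5,30,0,0,0,1,-0.5,-1.5,59,0,0,0,1,-0.5,-1.5,59,0,0,0,1,-0.5,-1.5,59,0,0,0,0,-0.5,-1.5,59,0,0,0,0,-0.5,-1.5,59,0,0,0,0,-0.5,-1.5,59,0,0,0,0,-0.5,-1.5,59,0,0,0,0]' --squeeze 100

```text
time_s: 4.25
ee_pos: [0.501, 0.2569, 0.2022]
tcp_rot: [0.0, 0.793, 0.609, 0.001]
force: [-0.3, -1.3, 7.4]
grip_width: 0.025
```

```bash
python3 - <<'E'
from geo import *
plan((.5014,.2567,.203,75.))
for n in ['side','wrist']:
    im=r.capture(n); cv2.imwrite(f'pics/{n}2.png',im)
    crop(im,*( (200,230,130,120,5) if n=='side' else (220,100,200,380,2)),f'f{n}.png')
E
```

```text
t 4.25 p [0.501  0.2569 0.2022] yaw 75.03584406313524 F [-0.2738 -1.2675  7.4499] w 0.02496937102110619 rot
 [[ 0.2582  0.9661  0.0013]
 [ 0.9661 -0.2582  0.0006]
 [ 0.0009  0.0011 -1.    ]]
[-0.1317  0.4478 -0.7916] [ 0.0625 -0.0521  0.0358]
```

View pics/wrist2.png

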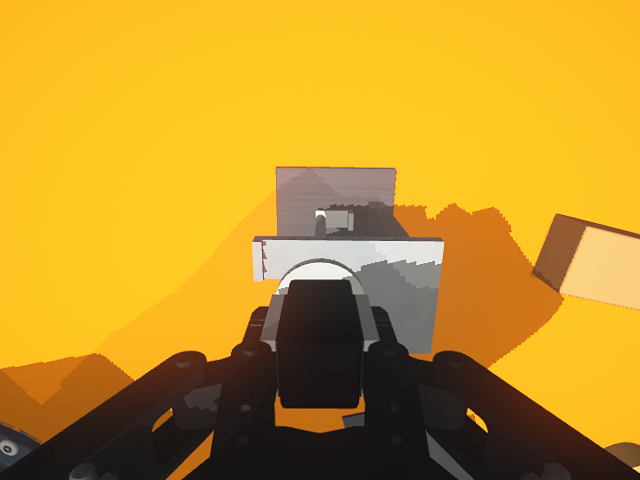

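View pics/side2.png

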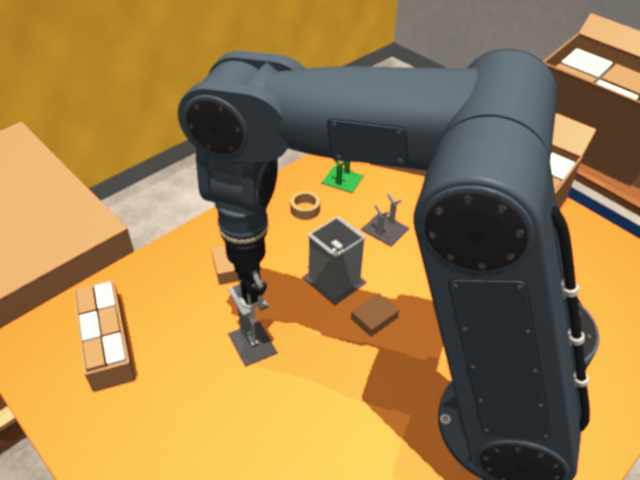

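jog_arm --rows '[0,0,-5,0,0,0,0,0,0,-9,0,0,0,0,0,0,-9,0,0,0,0,0,-20,-9,0,0,0,0,0,-50,-9,0,0,0,0,0,-90,-9,0,0,0,0,0,-90,-9,0,0,0,0,0,-90,-9,0,0,0,0]'

```text
time_s: 5.35
ee_pos: [0.414, 0.2801, 0.2104]
tcp_rot: [0.0, 0.793, 0.609, 0.0]
force: [0.4, 1.2, -1.7]
grip_width: 0.025
```

```bash
python3 - <<'E'
from geo import *
m=cam('wrist')
plan((.4,.2,.203,75.))
im=r.capture('wrist'); cv2.imwrite('pics/w3.png',im); np.savez('w3.npz',K=m[0],k1=m[1],T=m[2])
crop(im,260,140,130,160,4,'w3c.png')
for i in range(3): print(r.get_obs()['force'])
E
```

```text
t 5.35 p [0.414  0.2801 0.2104] yaw 75.05863988513056 F [ 0.3901  1.2007 -1.7347] w 0.024988634976747096 rot
 [[ 0.2578  0.9662  0.0005]
 [ 0.9662 -0.2578  0.0001]
 [ 0.0002  0.0004 -1.    ]]
[-80.9949   7.1657   7.4033] [ 0.0234 -0.0138  0.0586]
[ 0.58   -0.8244 -1.5249]
[ 0.58   -0.8244 -1.5249]
[ 0.58   -0.8244 -1.5249]
```

View pics/w3c.png

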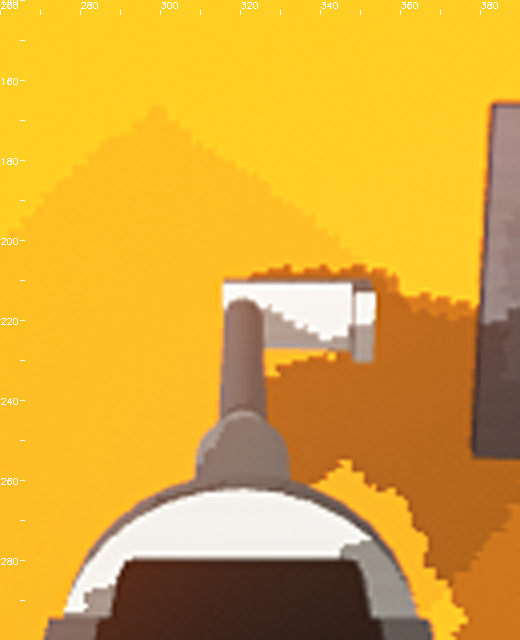

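```bash
python3 - <<'E'
from geo import *
f=np.load('w3.npz'); W=(f['K'],float(f['k1']),f['T'])
p=np.array([.414,.2801,.2104-.0042]); X=np.array([.966,-.258,0]);Y=np.array([.258,.966,0])
for L in (.143,.150,.155,.160,.165,.172,.179):
    P=[p+X*a+Y*b-np.array([0,0,L-c]) for a,b,c in [(-.004,.007,0),(.022,.007,.009),(.026,.007,.009),(.026,-.007,.009),(0,.004,.0)]]
    print(L,proj(W,P).ravel())
E
```

```text
0.143 [314.3667 220.5986 351.0465 223.7978 356.7035 223.7991 356.1337 242.6684
 319.8579 224.5755]
0.15 [314.4731 218.2407 350.2673 221.2898 355.7875 221.2914 355.2467 239.7479
 319.8351 222.1314]
0.155 [314.5461 216.6234 349.7332 219.5716 355.1598 219.5735 354.6384 237.7456
 319.8196 220.4548]
0.16 [314.6168 215.0588 349.217  217.9109 354.5529 217.9131 354.05   235.8092
 319.8045 218.8325]
0.165 [314.6852 213.5443 348.7177 216.3051 353.966  216.3074 353.4805 233.9355
 319.7899 217.2621]
0.172 [314.7773 211.5038 348.0455 214.1438 353.1758 214.1463 352.7133 231.4121
 319.7702 215.146 ]
0.179 [314.8656 209.551  347.4028 212.0779 352.4203 212.0806 351.9791 228.9983
 319.7513 213.1205]
```

jog_arm --rows '[0,0,12,0,0,0,0,0,0,19,0,0,0,0,0,0,21,0,0,0,0,0,0,22,0,0,0,0,0,0,22,0,0,0,0]'

```text
time_s: 6.02
ee_pos: [0.4138, 0.2801, 0.1884]
tcp_rot: [0.0, 0.793, 0.609, 0.0]
force: [-0.8, -0.3, -1.7]
grip_width: 0.0249
```

jog_arm --rows '[0,0,1,0,0,0,0,0,0,1,0,0,0,0]'

```text
time_s: 6.28
ee_pos: [0.4137, 0.28, 0.1874]
tcp_rot: [-0.0, 0.793, 0.609, 0.0]
force: [1.0, -0.4, -2.1]
grip_width: 0.0248
```

jog_arm --rows '[0,0,1,0,0,0,0,0,0,1,0,0,0,0]'

```text
time_s: 6.52
ee_pos: [0.4136, 0.28, 0.1862]
tcp_rot: [-0.0, 0.793, 0.609, -0.0]
force: [-0.1, 0.4, -1.0]
grip_width: 0.025
```

jog_arm --rows '[0,0,1,0,0,0,0,0,0,1,0,0,0,0]'

```text
time_s: 6.78
ee_pos: [0.4136, 0.28, 0.1852]
tcp_rot: [-0.0, 0.793, 0.609, -0.0]
force: [0.1, 0.3, -1.4]
grip_width: 0.0253
```

jog_arm --rows '[0,0,1,0,0,0,0,0,0,1,0,0,0,0]'

```text
time_s: 7.02
ee_pos: [0.4139, 0.2803, 0.185]
tcp_rot: [-0.0, 0.793, 0.609, 0.001]
force: [-1.3, -0.9, 8.7]
grip_width: 0.0251
```

jog_arm --rows '[0,0,1,0,0,0,0,0,0,1,0,0,0,0]'

```text
time_s: 7.28
ee_pos: [0.4142, 0.2805, 0.185]
tcp_rot: [-0.0, 0.793, 0.609, 0.001]
force: [-4.2, -2.6, 23.1]
grip_width: 0.025
```

jog_arm --rows '[0,0,1,0,0,0,0,0,0,1,0,0,0,0]'

```text
time_s: 7.52
ee_pos: [0.4144, 0.2808, 0.1849]
tcp_rot: [-0.0, 0.793, 0.609, 0.002]
force: [-7.7, -3.8, 36.7]
grip_width: 0.0245
```

jog_arm --rows '[0,0,-30,0,0,0,0,0,0,-80,0,0,0,0,0,0,-135,0,0,0,0,-20,15,-180,0,0,-2,0,-60,40,-188,0,0,-4,0,-110,72,-188,0,0,-6,0,-160,105,-188,0,0,-8,0,-210,138,-188,0,0,-11,0,-250,163,-188,0,0,-13.8,0,-262,172,-188,0,0,-13.8,0]'

```text
time_s: 8.78
ee_pos: [0.5126, -0.0199, 0.37]
tcp_rot: [-0.0, 0.715, 0.699, -0.0]
force: [0.9, 0.2, -1.7]
grip_width: 0.025
```

jog_arm --rows '[0,0,0,0,0,0,0,0,0,0,0,0,0,0,0,0,0,0,0,0,0]'

```text
time_s: 9.15
ee_pos: [0.512, -0.0164, 0.3705]
tcp_rot: [0.0, 0.714, 0.7, 0.0]
force: [-0.0, 0.8, -1.2]
grip_width: 0.0249
```

```bash
python3 - <<'E'
from geo import *
plan((.5123,-.0177,.37,88.8))
m=cam('wrist')
im=r.capture('wrist'); cv2.imwrite('pics/w4.png',im); np.savez('w4.npz',K=m[0],k1=m[1],T=m[2])
im=r.capture('scene'); cv2.imwrite('pics/s4.png',im)
E
```

```text
t 9.15 p [ 0.512  -0.0164  0.3705] yaw 88.92064977630945 F [-0.0436  0.8225 -1.2481] w 0.02493535444472946 rot
 [[ 0.0188  0.9998  0.0002]
 [ 0.9998 -0.0188  0.0001]
 [ 0.0001  0.0002 -1.    ]]
[-1.2635  0.3209  0.4802] [ 0.0119 -0.0061  0.1206]
```

View pics/w4.png

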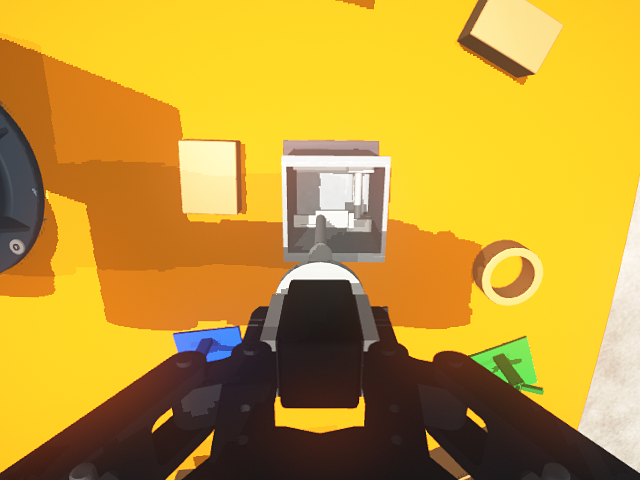

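View pics/s4.png

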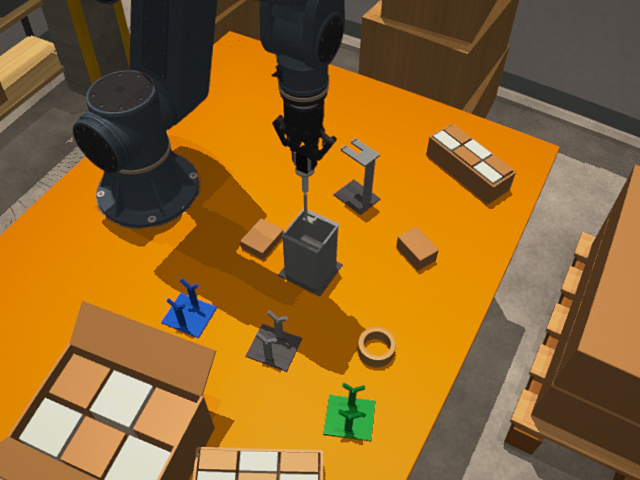

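```bash
python3 - <<'E'
from geo import *
im=cv2.imread('pics/w4.png'); crop(im,270,140,130,130,6,'w4c.png')
E
```

```text
(no output)
```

View pics/w4c.png

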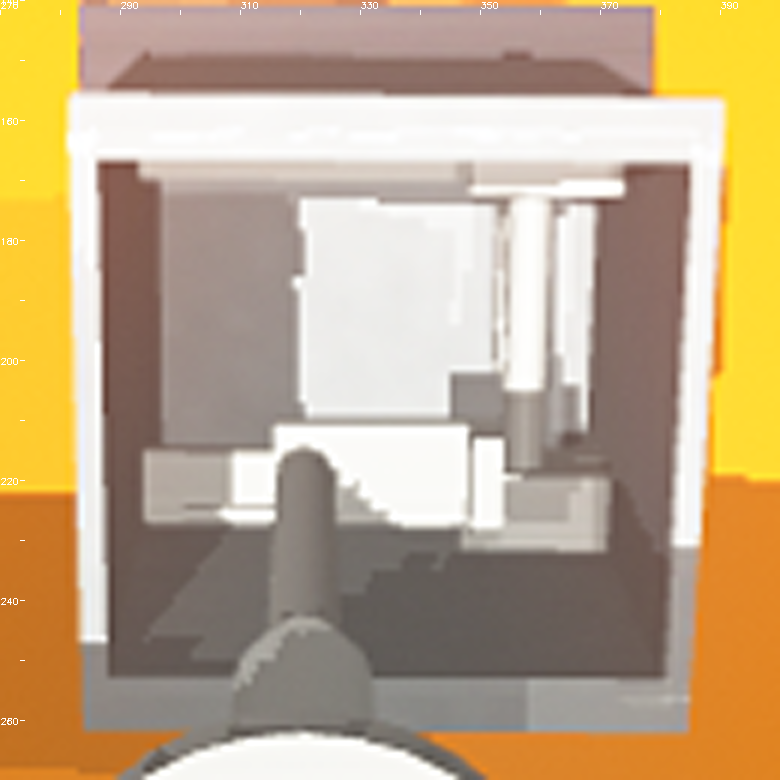

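```bash
python3 - <<'E'
from geo import *
f=np.load('w4.npz'); W=(f['K'],float(f['k1']),f['T'])
g=lambda l,z: np.array([onz(W,p,z) for p in l])
p=g([(286.5,166.5),(384.5,167.3),(381,252.7),(288,252.7)],.155);print(p,p.mean(0))
print('lip inner corners z.083',g([(348,172),(372,172),(346.5,219)],.083))
print('bar edges z.070', g([(354,180),(360.5,180),(353.5,214),(360,214)],.071))
print('ledge edges',g([(292,172),(294,215)],.066))
p=np.array([.512,-.0164,.3705-.0042]);a=np.radians(-1.08)
X=np.array([np.cos(a),np.sin(a),0]);Y=np.array([-X[1],X[0],0])
P=[p+X*a+Y*b-np.array([0,0,.1768-c]) for a,b,c in [(-.004,.007,0),(.022,.007,.009),(.026,.007,.009),(.026,-.007,.009),(0,.004,.0)]]
print(proj(W,P))
E
```

```text
[[ 0.4836  0.0225  0.155 ]
 [ 0.5697  0.0203  0.155 ]
 [ 0.5688 -0.0592  0.155 ]
 [ 0.4815 -0.0575  0.155 ]] [ 0.5259 -0.0185  0.155 ]
lip inner corners z.083 [[ 0.5429  0.0073  0.083 ]
 [ 0.5685  0.0069  0.083 ]
 [ 0.5413 -0.0445  0.083 ]]
bar edges z.070 [[ 0.5504 -0.0032  0.071 ]
 [ 0.5576 -0.0033  0.071 ]
 [ 0.5501 -0.0418  0.071 ]
 [ 0.5575 -0.042   0.071 ]]
ledge edges [[ 0.4818  0.0063  0.066 ]
 [ 0.4822 -0.0429  0.066 ]]
[[314.8507 210.2607]
 [347.6183 212.8197]
 [352.6711 212.8211]
 [352.2269 229.8457]
 [319.7709 213.8514]]
```

```bash
python3 - <<'E'
from geo import *
f=np.load('w1.npz'); W=(f['K'],float(f['k1']),f['T'])
a=np.radians(-1.2);c,s=np.cos(a),np.sin(a)
def B(x,y,z): return np.array([.5243+c*x-s*y,-.0184+s*x+c*y,z])
for y in(-.019,-.017,-.012,.012,.017,.019): print(y,proj(W,[B(.028,y,.047),B(.028,y,.060)]).ravel())
im=cv2.imread('pics/w1.png'); crop(im,260,55,60,45,13,'d4.png')
plan((.5123,-.0182,.37,88.8))
E
```

```text
-0.019 [304.7673  72.3727 304.3564  71.0304]
-0.017 [303.116   72.3417 302.6593  70.9987]
-0.012 [298.988   72.2663 298.4168  70.9217]
0.012 [279.1878  71.9464 278.0683  70.5968]
0.017 [275.067   71.8886 273.8338  70.5385]
0.019 [273.4193  71.8663 272.1406  70.516 ]
t 9.25 p [ 0.5121 -0.0167  0.3705] yaw 88.9064476420491 F [-0.6167 -0.0516 -1.8783] w 0.02519799634961326 rot
 [[ 0.0191  0.9998  0.0003]
 [ 0.9998 -0.0191  0.    ]
 [ 0.      0.0003 -1.    ]]
[-1.5001  0.2408  0.467 ] [ 0.0144 -0.0021  0.1064]
```

View pics/d4.png

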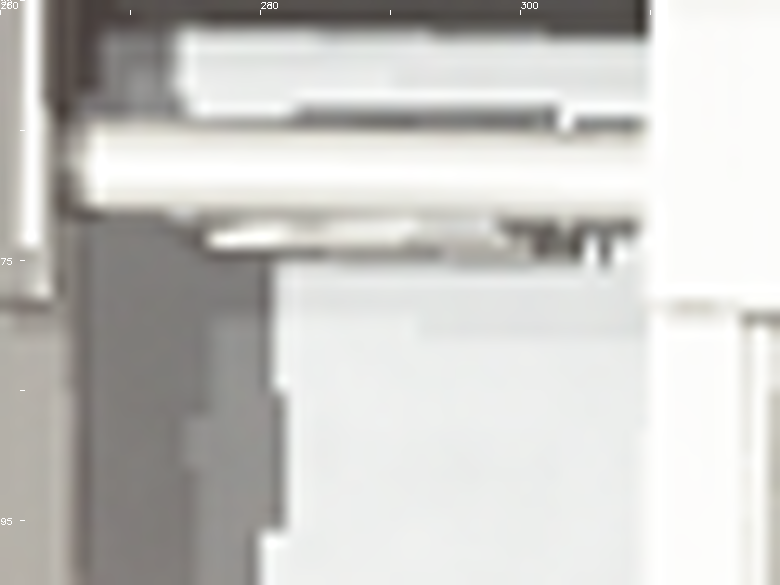

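jog_arm --rows '[-3,0,0,0,0,0,0,-3,0,25,0,0,0,0,-3,0,50,0,0,0,0,-3,0,75,0,0,0,0,-3,0,100,0,0,0,0,-3,0,100,0,0,0,0,-3,0,100,0,0,0,0]'

```text
time_s: 10.12
ee_pos: [0.5124, -0.0205, 0.2714]
tcp_rot: [0.0, 0.714, 0.7, 0.0]
force: [-0.1, 0.2, -1.6]
grip_width: 0.0248
```

```bash
python3 - <<'E'
from geo import *
plan((.5123,-.0197,.235,88.8))
m=cam('wrist')
im=r.capture('wrist'); cv2.imwrite('pics/w5.png',im); np.savez('w5.npz',K=m[0],k1=m[1],T=m[2])
crop(im,255,100,150,150,5,'w5c.png')
E
```

```text
t 10.125 p [ 0.5124 -0.0205  0.2714] yaw 88.84276759916186 F [-0.0808  0.2113 -1.5546] w 0.02481838231424349 rot
 [[ 0.0202  0.9998  0.001 ]
 [ 0.9998 -0.0202 -0.    ]
 [ 0.      0.001  -1.    ]]
[ 0.804  -0.1842 36.3557] [ 0.0561 -0.0002  0.0428]
```

View pics/w5c.png

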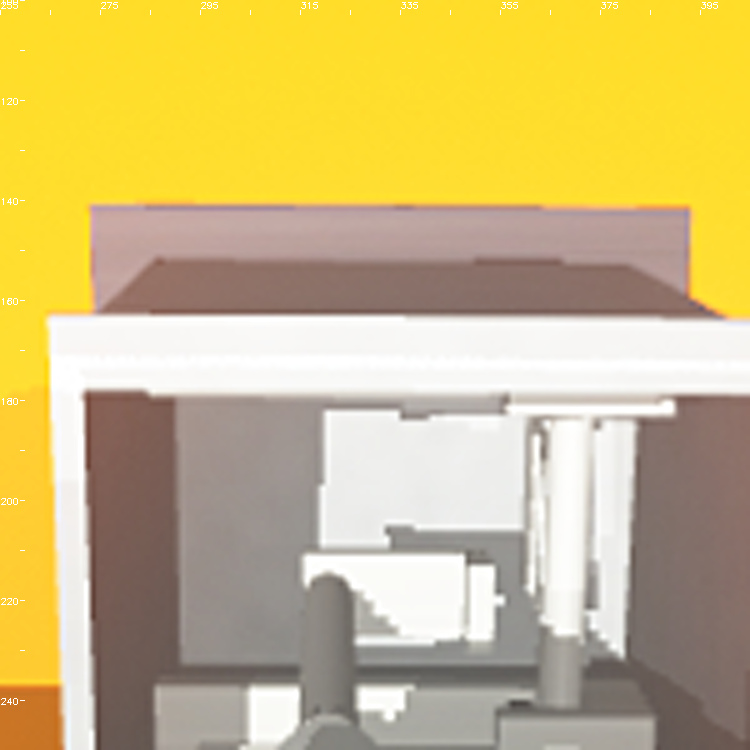

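```bash
python3 - <<'E'
from geo import *
f=np.load('w5.npz'); W=(f['K'],float(f['k1']),f['T'])
a=np.radians(-1.2);c,s=np.cos(a),np.sin(a)
def B(x,y,z): return np.array([.5243+c*x-s*y,-.0184+s*x+c*y,z])
for y in(-.019,-.017,-.012,.012,.017,.019): print(y,proj(W,[B(.028,y,.047),B(.028,y,.060)]).ravel())
im=cv2.imread('pics/w5.png'); crop(im,345,170,50,50,14,'w5d.png')
E
```

```text
-0.019 [361.8154 224.3997 363.3645 228.1372]
-0.017 [361.8863 222.3431 363.441  226.0132]
-0.012 [362.0639 217.1724 363.6324 220.6714]
0.012 [362.9198 191.767  364.5556 194.3993]
0.017 [363.0987 186.3518 364.7486 188.7939]
0.019 [363.1703 184.1739 364.8259 186.539 ]
```

View pics/w5d.png

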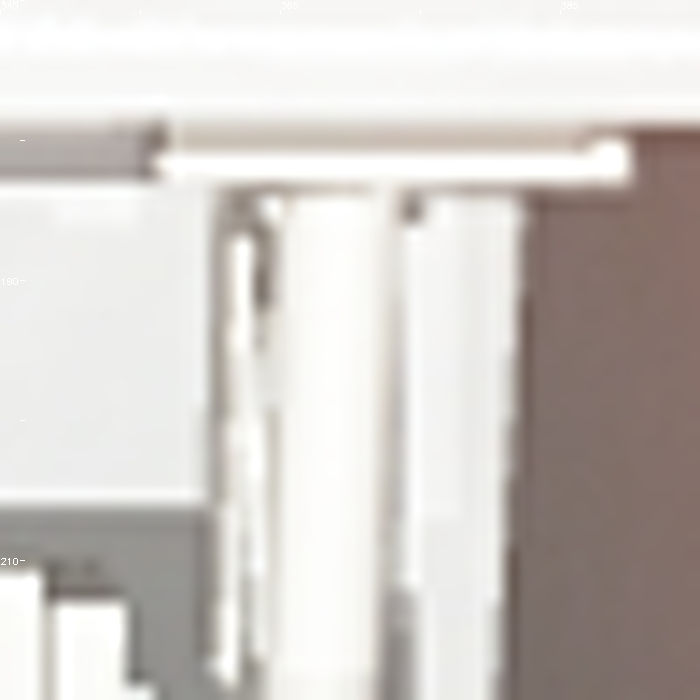

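jog_arm --rows '[0,0,15,0,0,0,0,0,0,30,0,0,0,0,0,0,36.4,0,0,0,0,0,0,36.4,0,0,0,0,0,0,36.4,0,0,0,0]'

```text
time_s: 10.8
ee_pos: [0.5123, -0.0205, 0.2342]
tcp_rot: [0.0, 0.714, 0.7, 0.0]
force: [0.2, -0.5, -1.8]
grip_width: 0.0249
```

```bash
python3 - <<'E'
from geo import *
plan((.5123,-.0205,.235,88.8))
m=cam('wrist')
im=r.capture('wrist'); cv2.imwrite('pics/w6.png',im); np.savez('w6.npz',K=m[0],k1=m[1],T=m[2])
crop(im,255,130,160,130,5,'w6c.png')
E
```

```text
t 10.8 p [ 0.5123 -0.0205  0.2342] yaw 88.83647303351232 F [ 0.1997 -0.5337 -1.7985] w 0.024940514886974317 rot
 [[ 0.0203  0.9998  0.0005]
 [ 0.9998 -0.0203  0.    ]
 [ 0.      0.0005 -1.    ]]
[ 0.0008 -0.0344 -0.7781] [ 0.026  -0.0012  0.0365]
```

View pics/w6c.png

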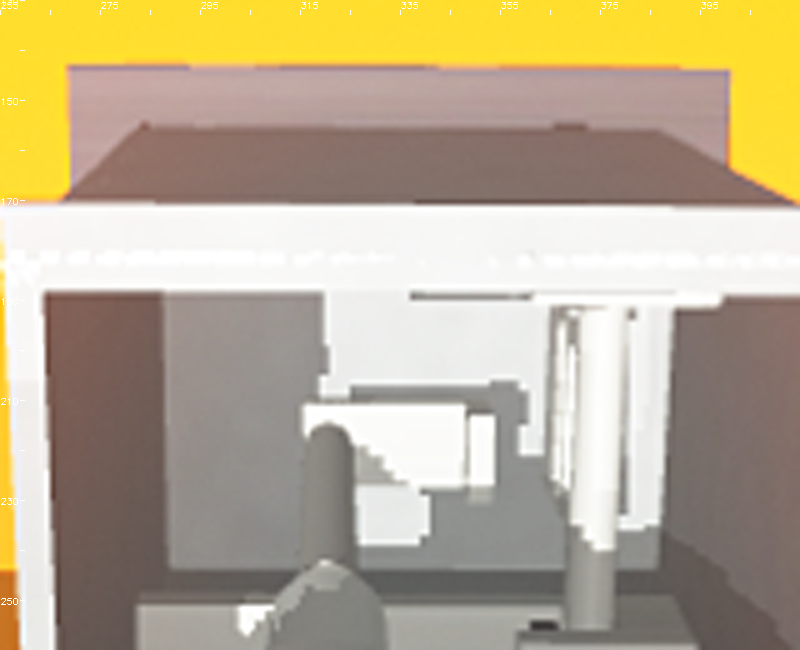

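```bash
python3 - <<'E'
from geo import *
f=np.load('w6.npz'); W=(f['K'],float(f['k1']),f['T'])
a=np.radians(-1.2);c,s=np.cos(a),np.sin(a)
def B(x,y,z): return np.array([.5243+c*x-s*y,-.0184+s*x+c*y,z])
for y in(-.023,-.021,-.019,.015,.017,.019): print(y,proj(W,[B(.028,y,.047),B(.026,y*12/19,.060)]).ravel())
im=cv2.imread('pics/w6.png'); crop(im,355,185,40,50,14,'w6d.png')
E
```

```text
-0.023 [366.6396 240.3705 366.4905 235.2396]
-0.021 [366.7284 238.1257 366.5488 233.7479]
-0.019 [366.8174 235.8726 366.6071 232.2527]
0.015 [368.3407 196.2851 367.6034 206.2746]
0.017 [368.4309 193.8804 367.6622 204.7135]
0.019 [368.521  191.4673 367.7211 203.1487]
```

View pics/w6d.png

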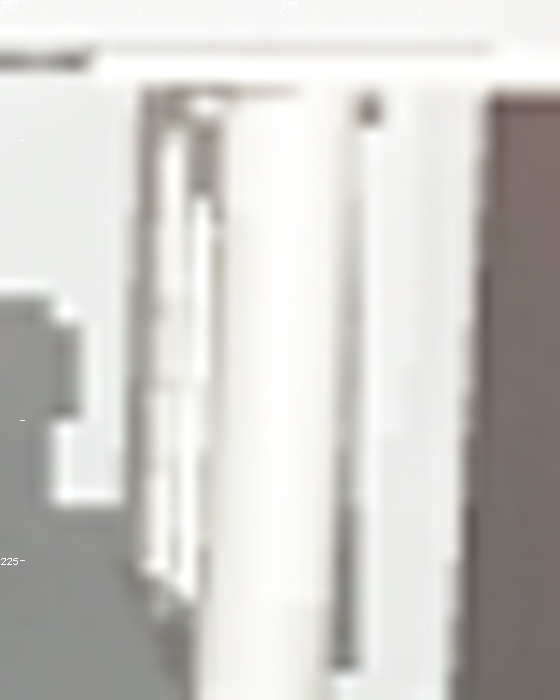

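```bash
python3 - <<'E'
from geo import *
f=np.load('w6.npz'); W=(f['K'],float(f['k1']),f['T'])
a=np.radians(-1.2);c,s=np.cos(a),np.sin(a)
def B(x,y,z): return np.array([.5243+c*x-s*y,-.0184+s*x+c*y,z])
for y0 in (0,-.0025):
  print('y0',y0)
  for x in (.028,.032):
    for y in(.019,-.019):
      for z in (.047,.017): print(x,y,z,proj(W,[B(x,y0+y,z)])[0])
  for y in (.017,.012,-.012,-.017): print('strap',y,proj(W,[B(.0275,y0+y,.047),B(.0275,y0+y,.066)]).ravel())
print('bar',proj(W,[B(.026,0,.07),B(.026,-.02,.07)]))
E
```

```text
y0 0
0.028 0.019 0.047 [368.521  191.4673]
0.028 0.019 0.017 [364.332  185.4842]
0.028 -0.019 0.047 [366.8174 235.8726]
0.028 -0.019 0.017 [362.9125 226.4518]
0.032 0.019 0.047 [373.3905 191.4804]
0.032 0.019 0.017 [368.7936 185.4966]
0.032 -0.019 0.047 [371.521  235.8736]
0.032 -0.019 0.017 [367.2357 226.4547]
strap 0.017 [367.823  193.8789 370.848  198.4149]
strap 0.012 [367.6005 199.8749 370.5958 204.7581]
strap -0.012 [366.5374 227.9205 369.3916 234.3728]
strap -0.017 [366.3171 233.6109 369.1423 240.37  ]
y0 -0.0025
0.028 0.019 0.047 [368.4083 194.4824]
0.028 0.019 0.017 [364.2383 188.2574]
0.028 -0.019 0.047 [366.7062 238.6877]
0.028 -0.019 0.017 [362.8198 229.0583]
0.032 0.019 0.047 [373.2668 194.4947]
0.032 0.019 0.017 [368.6907 188.2692]
0.032 -0.019 0.047 [371.399 238.688]
0.032 -0.019 0.017 [367.1339 229.0606]
strap 0.017 [367.7117 196.8835 370.7219 201.594 ]
strap 0.012 [367.4894 202.853  370.4698 207.9072]
strap -0.012 [366.4272 230.7723 369.2669 237.3788]
strap -0.017 [366.2072 236.4365 369.018  243.3465]
bar [[368.7247 221.0218]
 [367.7362 245.5076]]
```

jog_arm --rows '[1.2,0,-0.5,0,0,0,0,1.2,5,-0.5,0,0,0,0,1.2,10,-0.5,0,0,0,0,1.2,14,-0.5,0,0,0,0,1.2,17,-0.5,0,0,0,0,1.2,17,-0.5,0,0,0,0]'

```text
time_s: 11.6
ee_pos: [0.5293, -0.0197, 0.2343]
tcp_rot: [-0.0, 0.714, 0.7, -0.0]
force: [0.1, 0.3, -1.7]
grip_width: 0.0253
```

jog_arm --rows '[0,2,0,0,0,0,0,0,4,0,0,0,0,0,6,0,0,0,0,0,8,0,0,0,0,0,9,0,0,0,0,0,9,0,0,0,0]'

```text
schema error: expected a multiple of 7 numbers
```

```bash
python3 - <<'E'
from geo import *
plan((.5383,-.0205,.235,88.8))
m=cam('wrist')
im=r.capture('wrist'); cv2.imwrite('pics/w7.png',im); np.savez('w7.npz',K=m[0],k1=m[1],T=m[2])
crop(im,255,130,160,130,5,'w7c.png')
E
```

```text
t 11.6 p [ 0.5293 -0.0197  0.2343] yaw 88.83900375695438 F [ 0.1216  0.2668 -1.7399] w 0.025251553080400405 rot
 [[ 0.0203  0.9998 -0.0002]
 [ 0.9998 -0.0203  0.    ]
 [ 0.     -0.0002 -1.    ]]
[-0.665   8.9775 -0.7268] [-0.0115 -0.0012  0.039 ]
```

View pics/w7c.png

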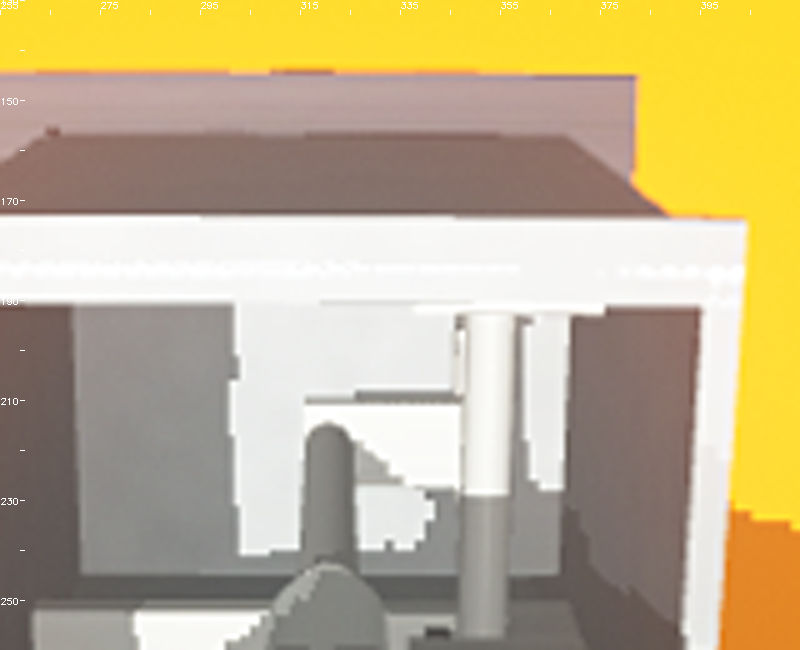

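jog_arm --rows '[0,3,-0.3,0,0,0,0,0,6,-0.3,0,0,0,0,0,9,-0.3,0,0,0,0,0,9,-0.3,0,0,0,0,0,9,-0.3,0,0,0,0]'

```text
time_s: 12.28
ee_pos: [0.5381, -0.0198, 0.2347]
tcp_rot: [-0.0, 0.714, 0.7, -0.0]
force: [-0.9, -0.3, -3.2]
grip_width: 0.0249
```

```bash
python3 - <<'E'
from geo import *
plan((.5383,-.0205,.235,88.8))
m=cam('wrist')
im=r.capture('wrist'); cv2.imwrite('pics/w8.png',im); np.savez('w8.npz',K=m[0],k1=m[1],T=m[2])
crop(im,285,180,110,100,7,'w8c.png')
E
```

```text
t 12.275 p [ 0.5381 -0.0198  0.2347] yaw 88.83984220470218 F [-0.8556 -0.3176 -3.1725] w 0.02494896700890003 rot
 [[ 0.0202  0.9998 -0.0001]
 [ 0.9998 -0.0202  0.    ]
 [ 0.     -0.0001 -1.    ]]
[-0.685   0.1803 -0.3317] [-0.0074 -0.0006  0.0398]
```

View pics/w8c.png

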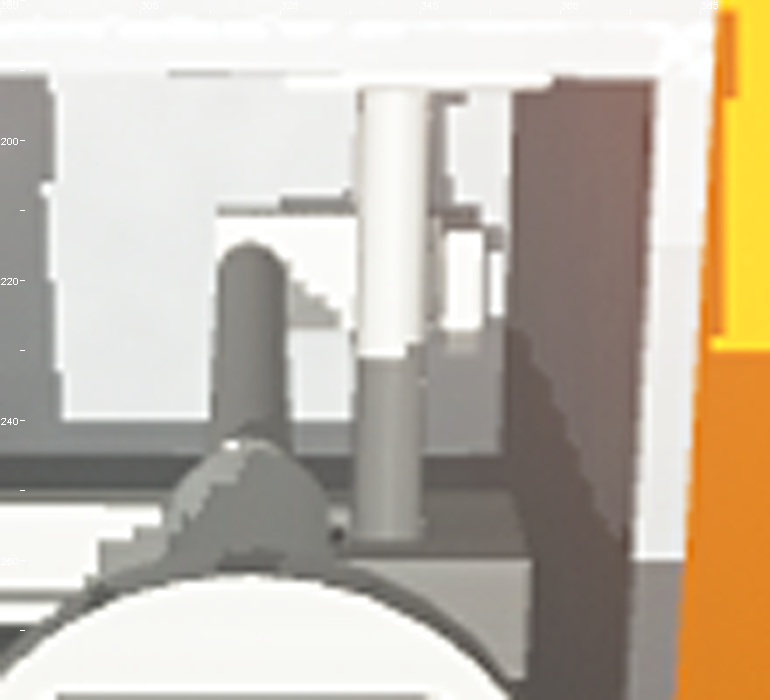

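jog_arm --rows '[0,0,-4,0,0,0,0,0,0,-7,0,0,0,0,0,0,-10,0,0,0,0,0,0,-10,0,0,0,0,0,0,-10,0,0,0,0]'

```text
time_s: 12.95
ee_pos: [0.5382, -0.0198, 0.2446]
tcp_rot: [-0.0, 0.714, 0.7, -0.0]
force: [0.4, 0.0, -2.4]
grip_width: 0.0249
```

jog_arm --rows '[0,-2,0,0,0,0,0,0,-4,0,0,0,0,0,0,-6,0,0,0,0,0,0,-8,0,0,0,0,0,0,-8,0,0,0,0,0]'

```text
time_s: 13.58
ee_pos: [0.53, -0.0196, 0.2448]
tcp_rot: [0.0, 0.714, 0.7, 0.0]
force: [1.5, -0.2, -1.8]
grip_width: 0.0247
```

jog_arm --rows '[0,-2.5,0,0,0,0,0,0,-5,0,0,0,0,0,0,-7.5,0,0,0,0,0,0,-10,0,0,0,0,0,0,-12.5,0,0,0,0,0,0,-15,0,0,0,0,0,0,-17,0,0,0,0,0,0,-17,0,0,0,0,0,0,-17,0,0,0,0]'

```text
schema error: expected a multiple of 7 numbers
```

```bash
python3 - <<'E'
from geo import *
plan((.5143,-.0205,.245,88.8))
m=cam('wrist')
im=r.capture('wrist'); cv2.imwrite('pics/w9.png',im); np.savez('w9.npz',K=m[0],k1=m[1],T=m[2])
crop(im,265,180,140,110,5,'w9c.png')
E
```

```text
t 13.575 p [ 0.53   -0.0196  0.2448] yaw 88.84358611085095 F [ 1.5284 -0.24   -1.8424] w 0.02465663013454086 rot
 [[ 0.0202  0.9998  0.    ]
 [ 0.9998 -0.0202  0.    ]
 [ 0.      0.     -1.    ]]
[ -1.1923 -15.7237  -0.2455] [ 0.0019 -0.0007  0.0436]
```

View pics/w9c.png

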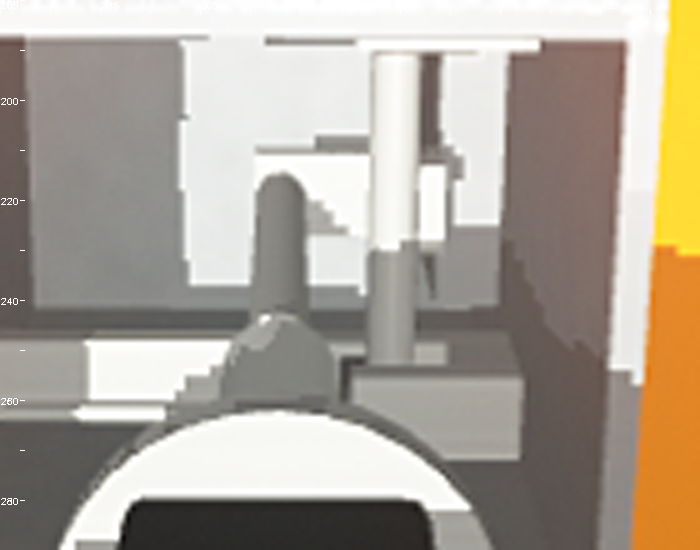

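Bar now bears on the upturned tip (tip at px 349–354, bar 339–348), being drawn. Continue.

jog_arm --rows '[0,-2.5,0,0,0,0,0,0,-5,0,0,0,0,0,0,-7.5,0,0,0,0,0,0,-10,0,0,0,0,0,0,-12.5,0,0,0,0,0,0,-15,0,0,0,0,0,0,-17,0,0,0,0,0,0,-17,0,0,0,0,0,0,-17,0,0,0,0]'

```text
schema error: expected a multiple of 7 numbers
```

```bash
python3 - <<'E'
from geo import *
plan((.5143,-.0205,.245,88.8))
m=cam('wrist')
im=r.capture('wrist'); cv2.imwrite('pics/w9.png',im); np.savez('w9.npz',K=m[0],k1=m[1],T=m[2])
crop(im,265,180,140,110,5,'w9d.png')
print(onz(m,(0,0),0)) 
E
```

```text
t 13.625 p [ 0.5301 -0.0197  0.2447] yaw 88.8391900665839 F [ 1.5551 -0.6272 -2.3316] w 0.025155680447417717 rot
 [[ 0.0203  0.9998  0.    ]
 [ 0.9998 -0.0203 -0.    ]
 [-0.      0.     -1.    ]]
[ -1.1594 -15.7814  -0.255 ] [0.001  0.0002 0.0392]
[0.2416 0.1782 0.    ]
```

View pics/w9d.png

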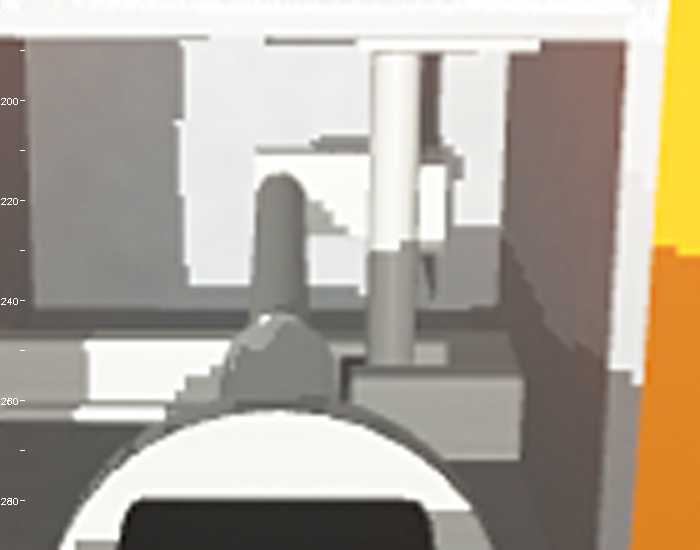

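jog_arm --rows '[0,-3,0,0,0,0,0,0,-6,0,0,0,0,0,0,-9,0,0,0,0,0,0,-12,0,0,0,0,0,0,-15,0,0,0,0,0,0,-17,0,0,0,0,0,0,-17,0,0,0,0,0,0,-17,0,0,0,0,0]'

```text
time_s: 14.68
ee_pos: [0.5131, -0.0193, 0.2446]
tcp_rot: [-0.0, 0.714, 0.7, -0.0]
force: [2.5, 0.2, -1.6]
grip_width: 0.025
```

```bash
python3 - <<'E'
from geo import *
plan((.5143,-.0205,.245,88.8))
m=cam('wrist')
im=r.capture('wrist'); cv2.imwrite('pics/w10.png',im); np.savez('w10.npz',K=m[0],k1=m[1],T=m[2])
crop(im,265,180,150,110,5,'w10c.png')
E
```

```text
t 14.675 p [ 0.5131 -0.0193  0.2446] yaw 88.84339377707434 F [ 2.5023  0.2283 -1.5753] w 0.02504304859769281 rot
 [[ 0.0202  0.9998 -0.0003]
 [ 0.9998 -0.0202 -0.    ]
 [-0.     -0.0003 -1.    ]]
[-1.1784  1.2195 -0.3548] [-0.0157  0.0005  0.0434]
```

View pics/w10c.png

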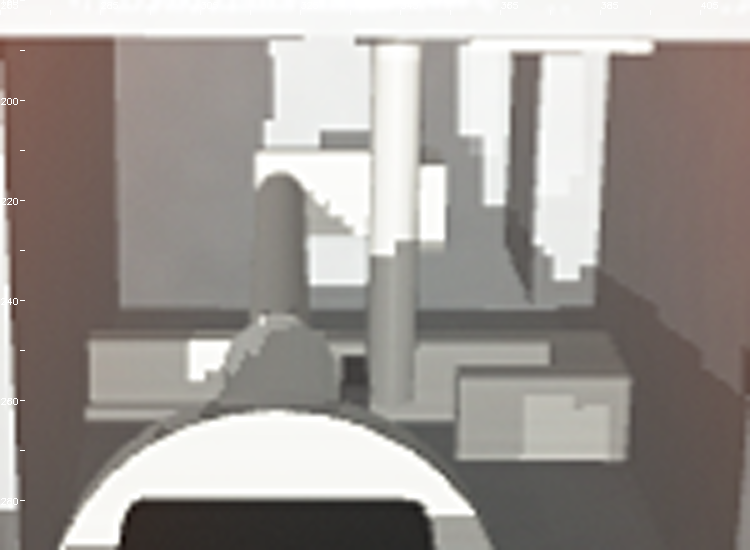

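jog_arm --rows '[0,0,-2,0,0,0,0,0,0,-4,0,0,0,0,0,0,-7,0,0,0,0,0,0,-10,0,0,0,0,0,0,-14,0,0,0,0,0,0,-19,0,0,0,0,0,0,-24,0,0,0,0,0,0,-30,0,0,0,0,0,0,-30,0,0,0,0]'

```text
time_s: 15.85
ee_pos: [0.5134, -0.0193, 0.2752]
tcp_rot: [0.0, 0.714, 0.7, 0.0]
force: [0.2, 0.9, -2.0]
grip_width: 0.0246
```

```bash
python3 - <<'E'
from geo import *
plan((.5143,-.0205,.42,88.8))
m=cam('wrist')
im=r.capture('wrist'); cv2.imwrite('pics/w11.png',im)
crop(im,265,150,150,110,5,'w11c.png')
E
```

```text
t 15.85 p [ 0.5134 -0.0193  0.2752] yaw 88.84317252026977 F [ 0.1788  0.8737 -2.0382] w 0.024646960373586282 rot
 [[ 0.0202  0.9998  0.0007]
 [ 0.9998 -0.0202 -0.    ]
 [-0.      0.0007 -1.    ]]
[  -1.1799    1.0738 -144.7693] [0.0402 0.0012 0.0432]
```

View pics/w11c.png

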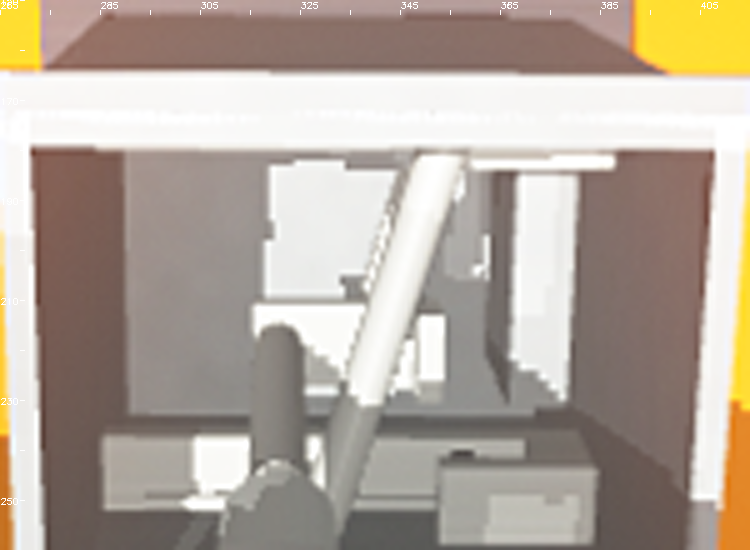

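jog_arm --rows '[0,0,-8,0,0,0,0,0,0,-22,0,0,0,0,0,0,-40,0,0,0,0,0,0,-60,0,0,0,0,0,0,-80,0,0,0,0,0,0,-100,0,0,0,0,0,0,-120,0,0,0,0,0,0,-137,0,0,0,0,0,0,-146,0,0,0,0,0,0,-150,0,0,0,0]'

```text
time_s: 17.15
ee_pos: [0.5133, -0.0193, 0.4252]
tcp_rot: [0.0, 0.714, 0.7, 0.0]
force: [0.0, -1.1, -2.9]
grip_width: 0.0247
```

jog_arm --rows '[0,0,0,0,0,0,0,0,0,0,0,0,0,0,0,0,0,0,0,0,0]'

```text
time_s: 17.52
ee_pos: [0.5131, -0.0193, 0.4244]
tcp_rot: [-0.0, 0.714, 0.7, -0.0]
force: [0.5, -0.3, -3.7]
grip_width: 0.0249
```

```bash
python3 - <<'E'
from geo import *
plan((.5143,-.0205,.42,88.8))
m=cam('wrist'); np.savez('w12.npz',K=m[0],k1=m[1],T=m[2])
im=r.capture('wrist'); cv2.imwrite('pics/w12.png',im)
crop(im,265,150,150,140,5,'w12c.png')
im=r.capture('scene'); cv2.imwrite('pics/s12.png',im)
crop(im,220,120,150,130,5,'s12c.png')
E
```

```text
t 17.525 p [ 0.5131 -0.0193  0.4244] yaw 88.83938145734375 F [ 0.5262 -0.2754 -3.718 ] w 0.02485179926385299 rot
 [[ 0.0203  0.9998 -0.0006]
 [ 0.9998 -0.0203  0.    ]
 [ 0.     -0.0006 -1.    ]]
[-1.1635  1.2721  4.3842] [-0.0338 -0.0009  0.0394]
```

View pics/w12c.png

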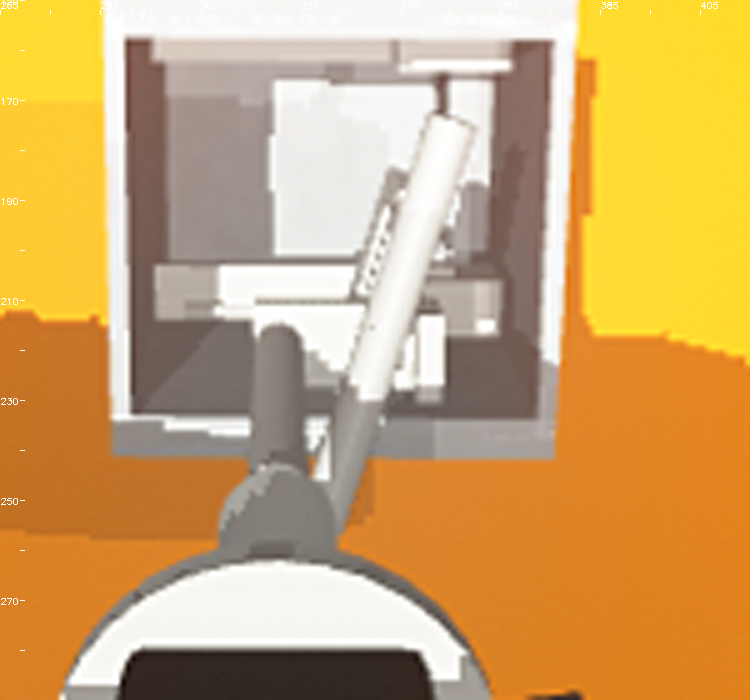

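View pics/s12c.png

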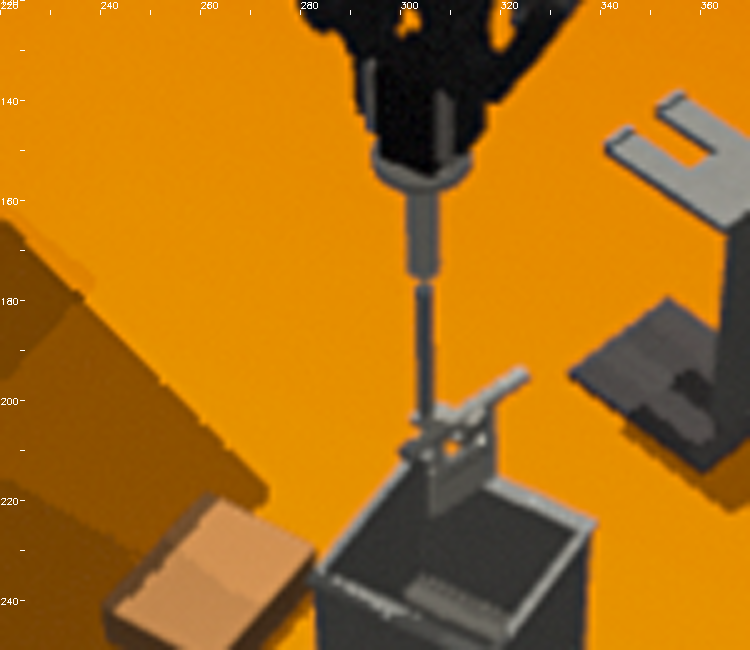

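```bash
python3 - <<'E'
from geo import *
f=np.load('w12.npz'); W=(f['K'],float(f['k1']),f['T'])
z=.2474
P=np.array([onz(W,p,z) for p in [(348.5,174),(335,228),(359,176),(343,229),(353.5,174)]]);print(P)
for i,j in((1,0),(3,2)):
    d=P[i]-P[j]; print(np.degrees(np.arctan2(-d[0]*-1,-d[1])), d)
end=P[4]; d=P[0]-P[1]+P[2]-P[3]; d/=np.linalg.norm(d); c=end-d*.035; print('bar dir',d,np.degrees(np.arctan2(d[1],d[0])),'centre',c,'rod rel',c[:2]-[.5131,-.0193])
S=cam('scene'); im=cv2.imread('pics/s12.png')
print(proj(S,[c+d*.035,c-d*.035,c]))
E
```

```text
[[ 0.5361  0.0172  0.2474]
 [ 0.5251 -0.0264  0.2474]
 [ 0.5443  0.0155  0.2474]
 [ 0.5316 -0.0274  0.2474]
 [ 0.54    0.0171  0.2474]]
-14.075147011251696 [-0.0109 -0.0436  0.    ]
-16.435821059197018 [-0.0126 -0.0429  0.    ]
bar dir [0.2631 0.9648 0.    ] 74.74790975432005 centre [ 0.5308 -0.0167  0.2474] rod rel [0.0177 0.0026]
[[323.0091 194.2928]
 [299.8615 211.4942]
 [311.5729 202.7872]]
```

jog_arm --rows '[-3,0.5,0,0,0,0,0,-12,2,0,0,0,-1,0,-25,4,0,0,0,-2.5,0,-41,7,0,0,0,-4,0,-58,9.5,0,0,0,-6,0,-76,12,0,0,0,-7.5,0,-92,15,0,0,0,-9,0,-105,17,0,0,0,-10.5,0,-114,18.5,0,0,0,-11.5,0,-117,19,0,0,0,-12,0]'

```text
time_s: 18.88
ee_pos: [0.5298, -0.1373, 0.4246]
tcp_rot: [-0.0, 0.637, 0.771, -0.0]
force: [-0.1, 0.1, -3.4]
grip_width: 0.0251
```

jog_arm --rows '[0,0,0,0,0,0,0,0,0,0,0,0,0,0]'

```text
time_s: 19.12
ee_pos: [0.5298, -0.1363, 0.4248]
tcp_rot: [0.0, 0.637, 0.771, 0.0]
force: [0.6, -0.7, -3.7]
grip_width: 0.0247
```

```bash
python3 - <<'E'
from geo import *
plan((.5467,-.2541,.424,111.8))
E
```

```text
t 19.125 p [ 0.5298 -0.1363  0.4248] yaw 100.85534621423551 F [ 0.55   -0.669  -3.6877] w 0.024690964801342235 rot
 [[-0.1883  0.9821  0.0001]
 [ 0.9821  0.1883  0.0001]
 [ 0.      0.0001 -1.    ]]
[-118.8493   -5.5779    0.7807] [  0.007   -0.0012 -10.9447]
```

jog_arm --rows '[-3,-0.2,0,0,0,0,0,-12,-0.5,0,0,0,-1,0,-25,-1,0,0,0,-2,0,-41,-2,0,0,0,-3.5,0,-58,-3,0,0,0,-5,0,-76,-3.5,0,0,0,-7,0,-92,-4,0,0,0,-8.5,0,-106,-5,0,0,0,-10,0,-115,-5.5,0,0,0,-10.9,0,-119,-5.6,0,0,0,-10.9,0]'

```text
time_s: 20.38
ee_pos: [0.5467, -0.2552, 0.4245]
tcp_rot: [-0.0, 0.561, 0.828, -0.0]
force: [0.1, 1.0, -2.9]
grip_width: 0.0246
```

jog_arm --rows '[0,0,0,0,0,0,0,0,0,0,0,0,0,0]'

```text
time_s: 20.62
ee_pos: [0.5467, -0.2542, 0.4248]
tcp_rot: [0.0, 0.561, 0.828, 0.0]
force: [0.9, 0.2, -3.0]
grip_width: 0.0251
```

```bash
python3 - <<'E'
from geo import *
plan((.5467,-.2541,.424,111.8))
m=cam('wrist'); np.savez('w13.npz',K=m[0],k1=m[1],T=m[2])
im=r.capture('wrist'); cv2.imwrite('pics/w13.png',im)
crop(im,255,130,160,150,5,'w13c.png')
im=r.capture('scene'); cv2.imwrite('pics/s13.png',im)
crop(im,220,220,120,150,5,'s13c.png')
E
```

```text
t 20.625 p [ 0.5467 -0.2542  0.4248] yaw 111.75529152048553 F [ 0.9305  0.2329 -2.9763] w 0.02514170551537081 rot
 [[-0.3706  0.9288  0.0002]
 [ 0.9288  0.3706  0.    ]
 [-0.0001  0.0002 -1.    ]]
[0.1296 0.0441 0.8494] [ 0.0099  0.0036 -0.0447]
```

View pics/w13c.png

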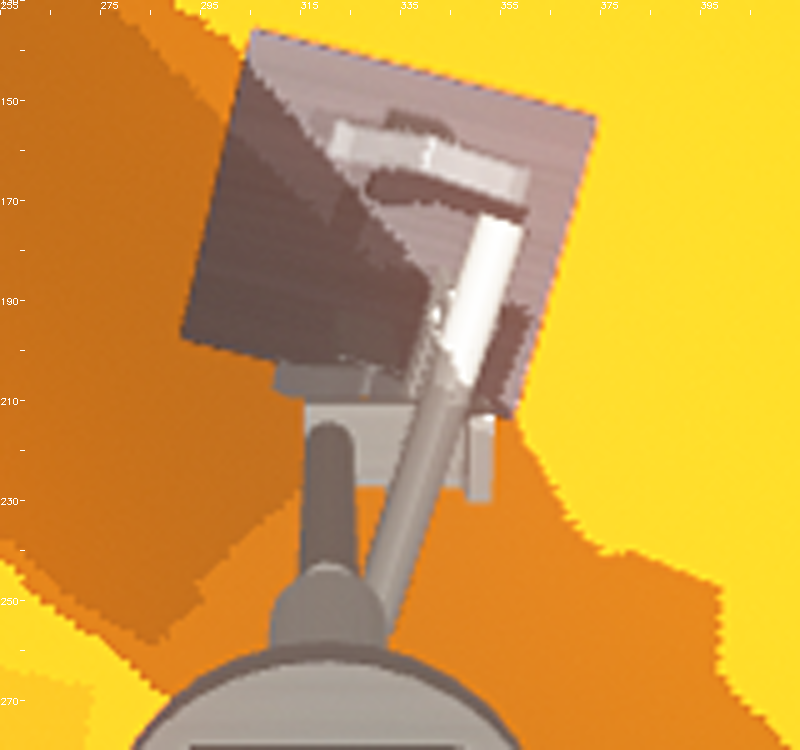

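View pics/s13c.png

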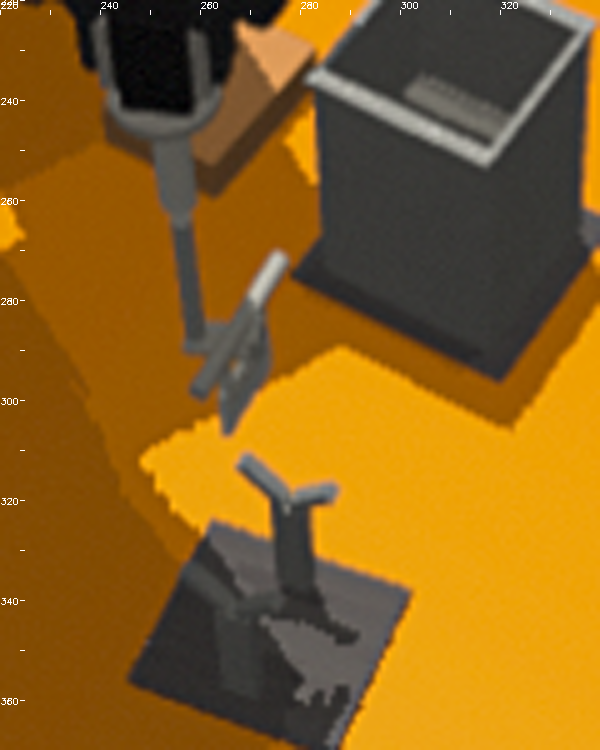

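```bash
python3 - <<'E'
from geo import *
f=np.load('w13.npz'); W=(f['K'],float(f['k1']),f['T'])
g=lambda l,z: np.array([onz(W,p,z) for p in l])
z=.4248-.181+.004
P=g([(349.5,173.5),(335,214),(358,174.5),(347,207),(354,172.5)],z)
end=P[4]; d=P[0]-P[1]+P[2]-P[3]; d/=np.linalg.norm(d); c=end-d*.035
print([np.degrees(np.arctan2(*(P[i]-P[i+1])[1::-1])) for i in (0,2)])
print('bar dir',np.degrees(np.arctan2(d[1],d[0])),'centre',c)
F=g([(304.5,136),(373.5,153.5),(357,213.5),(291,197)],.006);print(F,F.mean(0),[np.degrees(np.arctan2(*(F[a]-F[b])[1::-1])) for a,b in((0,3),(1,2))])
V=g([(321,154),(358.5,163),(339.5,158),(339.,163)],.098);print('tips',V[:2],'V',g([(340,157.5),(338.5,163)],.079))
E
```

```text
[np.float64(93.12135422248556), np.float64(94.4723559281803)]
bar dir 93.71892884280497 centre [ 0.5595 -0.2438  0.2478]
[[ 0.5066 -0.209   0.006 ]
 [ 0.6044 -0.1954  0.006 ]
 [ 0.6171 -0.2829  0.006 ]
 [ 0.5193 -0.2957  0.006 ]] [ 0.5618 -0.2458  0.006 ] [np.float64(98.32197495848428), np.float64(98.22335868338496)]
tips [[ 0.5334 -0.2164  0.098 ]
 [ 0.5778 -0.2098  0.098 ]] V [[ 0.557  -0.2132  0.079 ]
 [ 0.5578 -0.22    0.079 ]]
```

```bash
python3 - <<'E'
from geo import *
plan((.5497,-.2567,.424,116.3),(.5497,-.2567,.280,116.3))
E
```

```text
t 20.725 p [ 0.5467 -0.2542  0.4249] yaw 111.75873116482882 F [-0.5164 -0.0575 -3.0272] w 0.024942205617036164 rot
 [[-0.3707  0.9288  0.0002]
 [ 0.9288  0.3707 -0.    ]
 [-0.0001  0.0001 -1.    ]]
[-3.4121  1.8985  0.8796] [ 0.0069  0.0059 -4.5413]
[ -3.3981   1.8805 144.8796] [ 0.0069  0.0059 -4.5413]
```

jog_arm --rows '[-1,0.5,0,0,0,-1.5,0,-2.5,1.5,0,0,0,-3,0,-3.4,1.9,5,0,0,-4.5,0,-3.4,1.9,20,0,0,-4.5,0,-3.4,1.9,42,0,0,-4.5,0,-3.4,1.9,67,0,0,-4.5,0,-3.4,1.9,92,0,0,-4.5,0,-3.4,1.9,114,0,0,-4.5,0,-3.4,1.9,126,0,0,-4.5,0,-3.4,1.9,130,0,0,-4.5,0]'

```text
time_s: 21.98
ee_pos: [0.5495, -0.257, 0.2943]
tcp_rot: [-0.0, 0.528, 0.849, -0.0]
force: [0.7, -0.4, -3.1]
grip_width: 0.0251
```

jog_arm --rows '[0,0,0,0,0,0,0,0,0,0,0,0,0,0]'

```text
time_s: 22.22
ee_pos: [0.55, -0.2572, 0.2954]
tcp_rot: [0.001, 0.528, 0.849, 0.0]
force: [-0.3, 0.7, -3.0]
grip_width: 0.0248
```

```bash
python3 - <<'E'
from geo import *
plan((.5497,-.2567,.280,116.3))
m=cam('wrist'); np.savez('w14.npz',K=m[0],k1=m[1],T=m[2])
im=r.capture('wrist'); cv2.imwrite('pics/w14.png',im)
crop(im,255,130,160,150,5,'w14c.png')
im=r.capture('scene'); cv2.imwrite('pics/s14.png',im)
crop(im,220,270,120,110,6,'s14c.png')
E
```

```text
t 22.225 p [ 0.55   -0.2572  0.2954] yaw 116.24574774936191 F [-0.2589  0.7371 -2.9921] w 0.024791556609134624 rot
 [[-0.4422  0.8969  0.001 ]
 [ 0.8969  0.4422 -0.0005]
 [-0.0009  0.0007 -1.    ]]
[ 0.595  -0.082  15.4059] [ 0.0404  0.0496 -0.0542]
```

View pics/w14c.png

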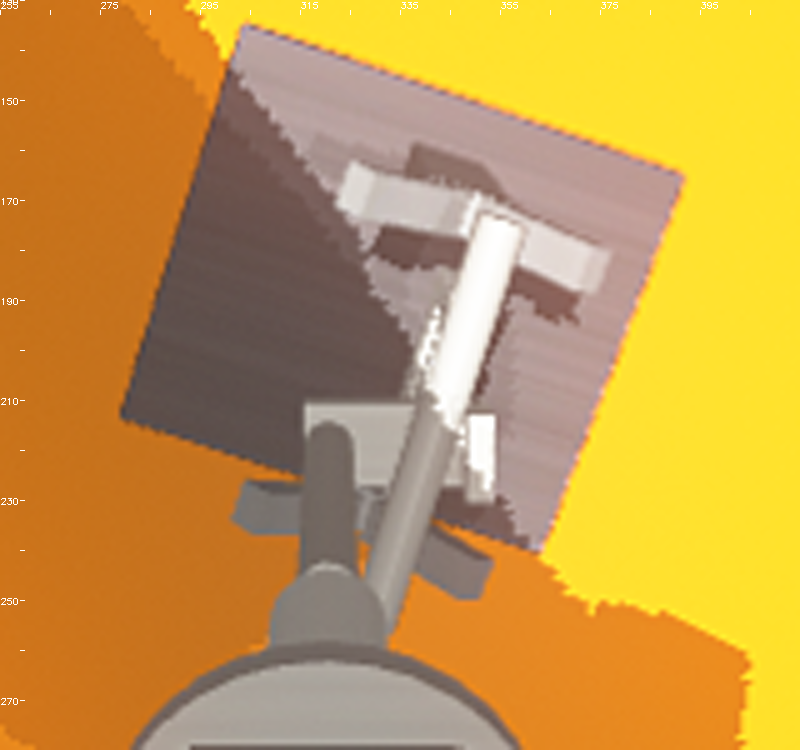

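View pics/s14c.png

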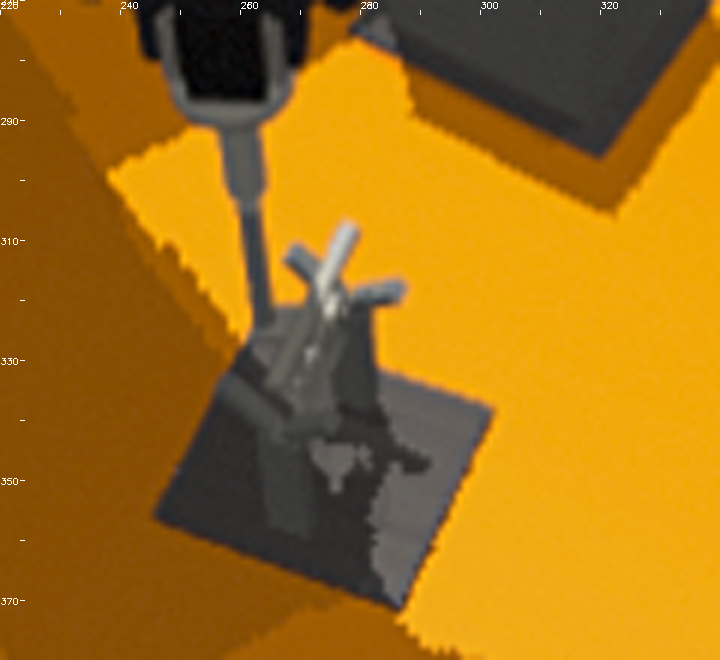

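```bash
python3 - <<'E'
from geo import *
f=np.load('w14.npz'); W=(f['K'],float(f['k1']),f['T'])
g=lambda l,z: np.array([onz(W,p,z) for p in l])
z=.2954-.181+.004
P=g([(348.5,175),(335,217),(357.5,180),(346,217),(354,172.5)],z)
end=P[4]; d=P[0]-P[1]+P[2]-P[3]; d/=np.linalg.norm(d); c=end-d*.035
print([np.degrees(np.arctan2(*(P[i]-P[i+1])[1::-1])) for i in (0,2)])
print('bar dir',np.degrees(np.arctan2(d[1],d[0])),'centre',c)
F=g([(303,135),(390.5,165),(363,240),(279,213)],.006);print(F.mean(0),[np.degrees(np.arctan2(*(F[a]-F[b])[1::-1])) for a,b in((0,3),(1,2))])
print('tips +y',g([(324,166),(375,182)],.098).mean(0),'tips -y',g([(302,231),(351,247)],.098).mean(0))
E
```

```text
[np.float64(99.50959655528379), np.float64(100.48584285646457)]
bar dir 99.96659594024491 centre [ 0.5631 -0.2456  0.1184]
[ 0.5619 -0.2456  0.006 ] [np.float64(98.00266583928824), np.float64(98.61474216749453)]
tips +y [ 0.5573 -0.2154  0.098 ] tips -y [ 0.5655 -0.2748  0.098 ]
```

jog_arm --rows '[0.4,-0.9,4,0,0,1,0,0.4,-0.9,10,0,0,1,0,0.4,-0.9,16,0,0,1,0,0.4,-0.9,22,0,0,1,0,0.4,-0.9,26,0,0,1,0,0.4,-0.9,29,0,0,1,0,0.4,-0.9,31,0,0,1,0,0.4,-0.9,33,0,0,1,0,0.4,-0.9,35,0,0,1,0,0.4,-0.9,36,0,0,1,0]'

```text
time_s: 23.58
ee_pos: [0.5488, -0.2571, 0.2587]
tcp_rot: [0.0, 0.536, 0.845, 0.0]
force: [-0.9, -0.2, -2.7]
grip_width: 0.0251
```

jog_arm --rows '[0,0,1,0,0,0,0,0,0,2,0,0,0,0,0,0,2,0,0,0,0]'

```text
time_s: 23.95
ee_pos: [0.5487, -0.2571, 0.2567]
tcp_rot: [-0.0, 0.536, 0.845, 0.0]
force: [-0.9, 0.3, -2.9]
grip_width: 0.0255
```

```bash
python3 - <<'E'
from geo import *
plan((.5497,-.2567,.250,116.3))
m=cam('wrist'); np.savez('w15.npz',K=m[0],k1=m[1],T=m[2])
im=r.capture('wrist'); cv2.imwrite('pics/w15.png',im)
crop(im,255,130,160,150,5,'w15c.png')
im=r.capture('scene'); cv2.imwrite('pics/s15.png',im)
crop(im,220,270,120,110,6,'s15c.png')
E
```

```text
t 23.95 p [ 0.5487 -0.2571  0.2567] yaw 115.23992674602823 F [-0.8704  0.2509 -2.8659] w 0.025484758916611557 rot
 [[-0.4264  0.9045 -0.    ]
 [ 0.9045  0.4264  0.0001]
 [ 0.0001  0.     -1.    ]]
[-0.061   1.0403  6.6516] [ 0.0001 -0.0035 -1.0601]
```

View pics/w15c.png

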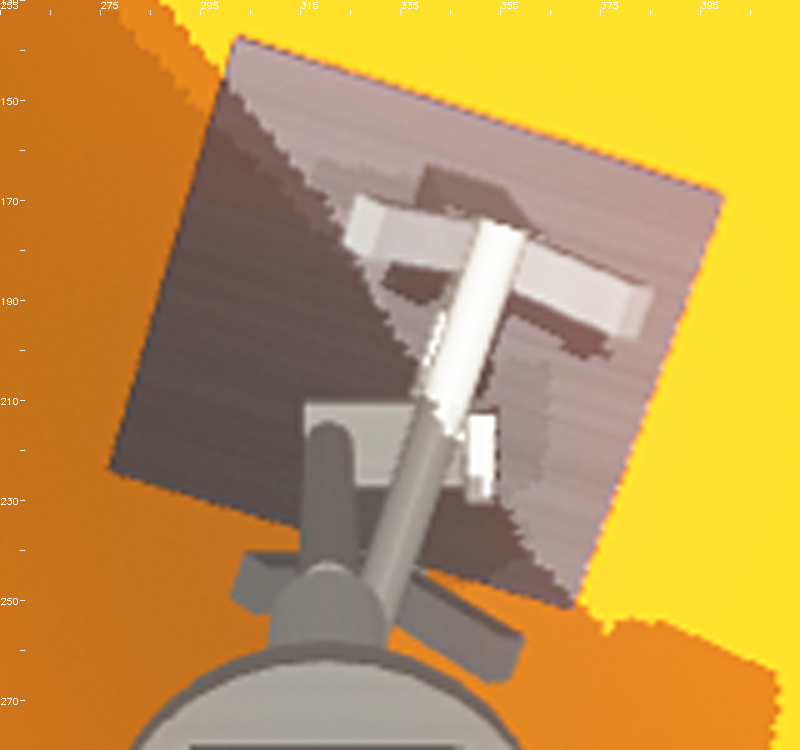

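View pics/s15c.png

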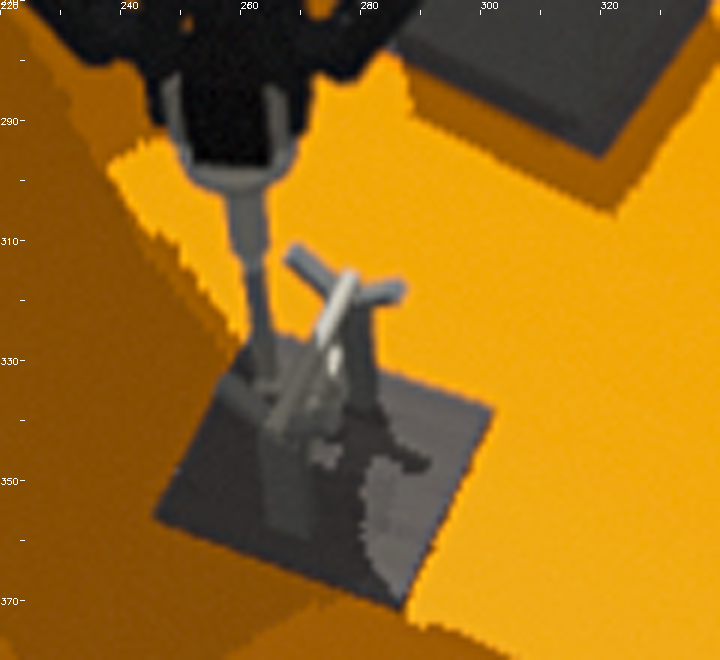

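```bash
python3 - <<'E'
from geo import *
f=np.load('w15.npz'); W=(f['K'],float(f['k1']),f['T'])
g=lambda l,z: np.array([onz(W,p,z) for p in l])
for z in (.080,.085):
    P=g([(348.5,178),(335.5,218),(358,180),(346,217),(354,174)],z)
    end=P[4]; d=P[0]-P[1]+P[2]-P[3]; d/=np.linalg.norm(d); c=end-d*.035
    print('bar dir',np.degrees(np.arctan2(d[1],d[0])),'centre',c, 'width',np.linalg.norm(g([(341.5,196)],z)-g([(351.5,199)],z)))
print(r.get_obs()['force'])
a=np.radians(98.2);Y=np.array([np.cos(a),np.sin(a),0]);C=np.array([.5614,-.2451,.085])
S=cam('scene')
print(proj(W,[C+Y*.035,C-Y*.035]),proj(S,[C+Y*.035,C-Y*.035,C+Y*.035-[0,0,.01]]))
im=cv2.imread('pics/s15.png'); crop(im,255,300,50,45,14,'s15d.png')
im=r.capture('side'); cv2.imwrite('pics/d15.png',im); crop(im,350,180,70,60,10,'d15c.png')
E
```

```text
bar dir 98.55727394090462 centre [ 0.5621 -0.2467  0.08  ] width 0.008349863557997862
bar dir 98.55727394090464 centre [ 0.5614 -0.2463  0.085 ] width 0.008209988978855628
[ 0.0811  0.0824 -3.0434]
[[354.9989 172.673 ]
 [327.7096 254.9664]] [[277.5    315.2178]
 [264.3367 341.5492]
 [277.7045 317.6251]]
```

View pics/s15d.png

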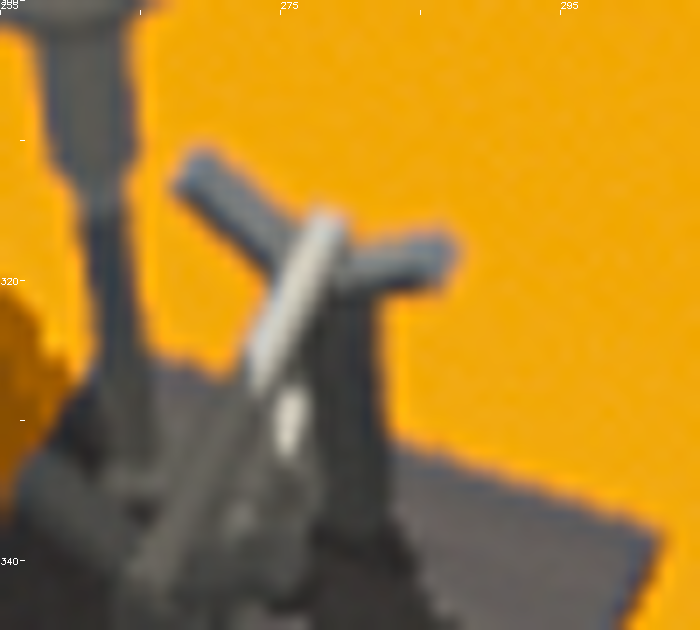

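View pics/d15c.png

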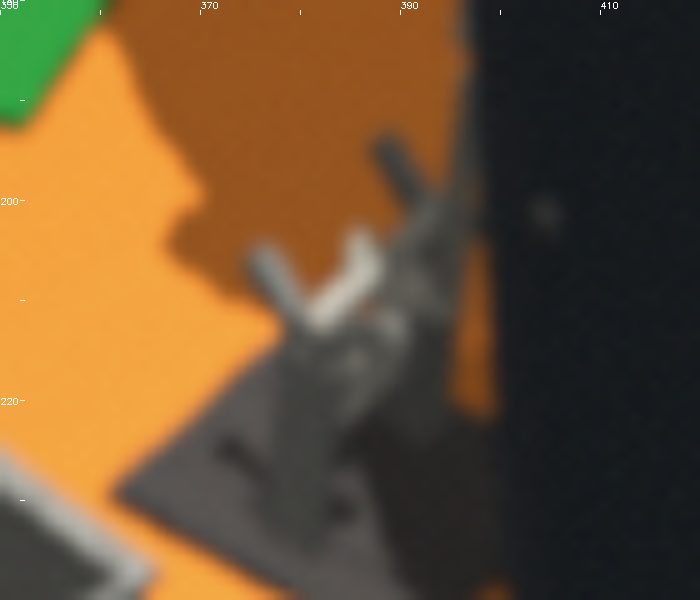

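jog_arm --rows '[0,0,2,0,0,0,0,0,0,4,0,0,0,0,0,0,6,0,0,0,0,0,0,6.5,0,0,0,0,0,0,6.5,0,0,0,0]'

```text
time_s: 24.72
ee_pos: [0.5487, -0.2571, 0.2502]
tcp_rot: [-0.0, 0.536, 0.845, 0.0]
force: [0.6, -0.4, -1.2]
grip_width: 0.025
```

```bash
python3 - <<'E'
from geo import *
plan((.5497,-.2567,.250,116.3))
m=cam('wrist'); np.savez('w16.npz',K=m[0],k1=m[1],T=m[2])
im=r.capture('wrist'); cv2.imwrite('pics/w16.png',im)
crop(im,275,150,120,110,7,'w16c.png')
a=np.radians(98.2);Y=np.array([np.cos(a),np.sin(a),0]);C=np.array([.5614,-.2451,.085])
print(proj(m,[C+Y*.035,C-Y*.035]))
im=r.capture('scene'); cv2.imwrite('pics/s16.png',im); crop(im,255,300,50,45,14,'s16d.png')
E
```

```text
t 24.725 p [ 0.5487 -0.2571  0.2502] yaw 115.24350688386183 F [ 0.5826 -0.4232 -1.2352] w 0.024963578164848777 rot
 [[-0.4265  0.9045 -0.    ]
 [ 0.9045  0.4265  0.    ]
 [ 0.     -0.     -1.    ]]
[-0.0853  1.0268  0.1893] [-0.0001 -0.0018 -1.0565]
[[355.7723 173.7929]
 [327.879  257.6818]]
```

View pics/w16c.png

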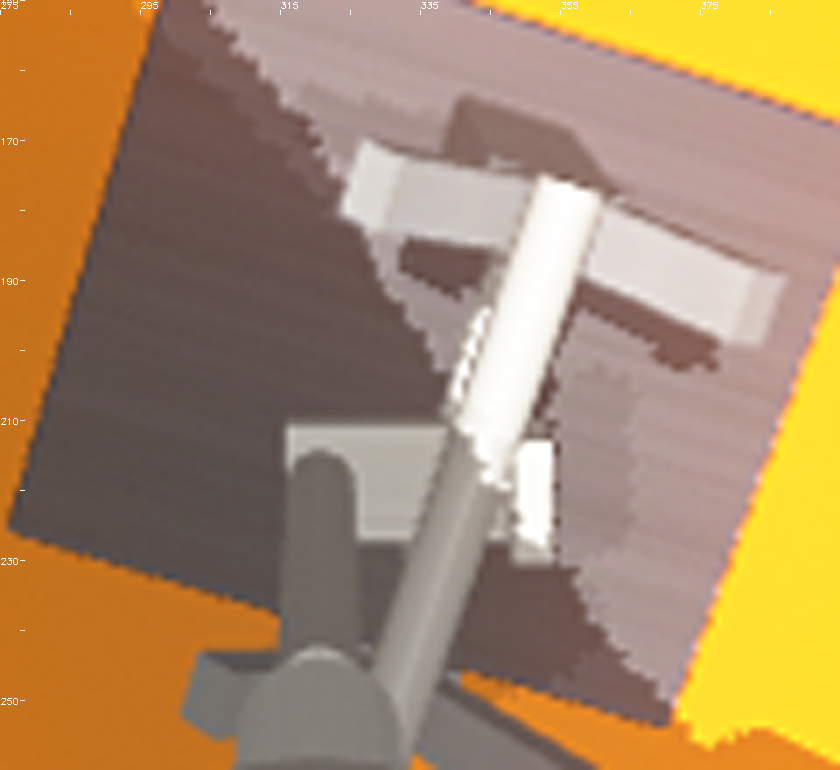

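View pics/s16d.png

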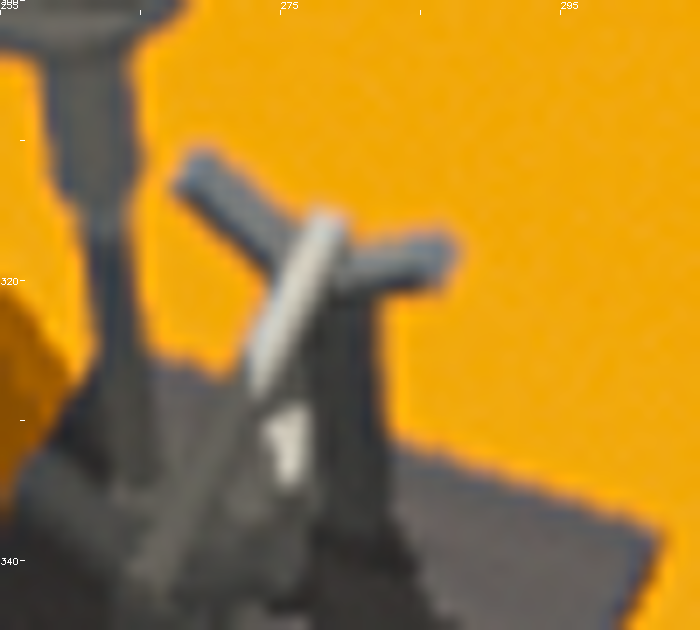

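```bash
python3 - <<'E'
from geo import *
plan((.5465,-.2482,.2502,98.2))
E
```

```text
t 24.825 p [ 0.5487 -0.2571  0.2503] yaw 115.24155905761582 F [ 0.8716  0.2606 -1.8379] w 0.02454786438786274 rot
 [[-0.4264  0.9045  0.0001]
 [ 0.9045  0.4264 -0.    ]
 [-0.      0.     -1.    ]]
[9.0089 1.7743 0.0624] [ 0.0024  0.0022 17.0416]
```

jog_arm --rows '[1.8,0.3,0,0,0,3.4,0,3.6,0.7,0,0,0,6.8,0,5.4,1,0,0,0,10.2,0,7.2,1.4,0,0,0,13.6,0,9,1.8,0,0,0,17,0,9,1.8,0,0,0,17,0,9,1.8,0,0,0,17,0]'

```text
time_s: 25.7
ee_pos: [0.5466, -0.2482, 0.2502]
tcp_rot: [0.0, 0.654, 0.757, 0.0]
force: [0.3, 0.4, -2.5]
grip_width: 0.0248
```

```bash
python3 - <<'E'
from geo import *
plan((.5465,-.2482,.2502,98.2))
m=cam('wrist'); np.savez('w17.npz',K=m[0],k1=m[1],T=m[2])
im=r.capture('wrist'); cv2.imwrite('pics/w17.png',im)
crop(im,275,150,120,110,7,'w17c.png')
E
```

```text
t 25.7 p [ 0.5466 -0.2482  0.2502] yaw 98.31785282692158 F [ 0.2583  0.426  -2.4621] w 0.024753313622380608 rot
 [[-0.1447  0.9895  0.0001]
 [ 0.9895  0.1447 -0.    ]
 [-0.      0.0001 -1.    ]]
[ 0.0244 -0.0578  0.0414] [0.0039 0.0008 0.1179]
```

View pics/w17c.png

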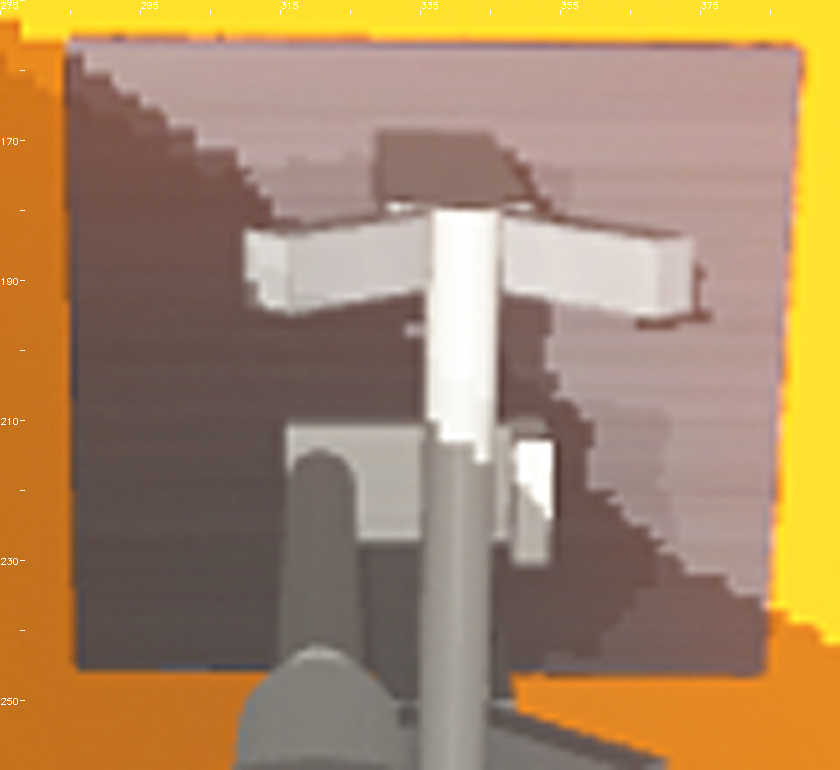

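jog_arm --rows '[0,-3,0,0,0,0,0,0,-7,0,0,0,0,0,0,-12,0,0,0,0,0,0,-18,0,0,0,0,0,0,-25,0,0,0,0,0,0,-34,0,0,0,0,0,0,-42,0,0,0,0,0,0,-46,0,0,0,0,0,0,-46,0,0,0,0,0]'

```text
time_s: 26.88
ee_pos: [0.5008, -0.2549, 0.2503]
tcp_rot: [0.0, 0.655, 0.756, 0.0]
force: [0.7, -0.4, -1.5]
grip_width: 0.0247
```

```bash
python3 - <<'E'
from geo import *
plan((.5465,-.2482,.2502,98.2))
im=r.capture('wrist'); cv2.imwrite('pics/w18.png',im)
crop(im,275,150,120,110,6,'w18c.png')
im=r.capture('scene'); cv2.imwrite('pics/s18.png',im); crop(im,215,270,110,110,6,'s18c.png')
E
```

```text
t 26.875 p [ 0.5008 -0.2549  0.2503] yaw 98.22574031137425 F [ 0.7108 -0.4142 -1.5059] w 0.024730408038794074 rot
 [[-0.1431  0.9897  0.0002]
 [ 0.9897  0.1431 -0.0001]
 [-0.0001  0.0002 -1.    ]]
[ 0.0531 46.1694  0.1538] [0.0115 0.0047 0.0257]
```

View pics/w18c.png

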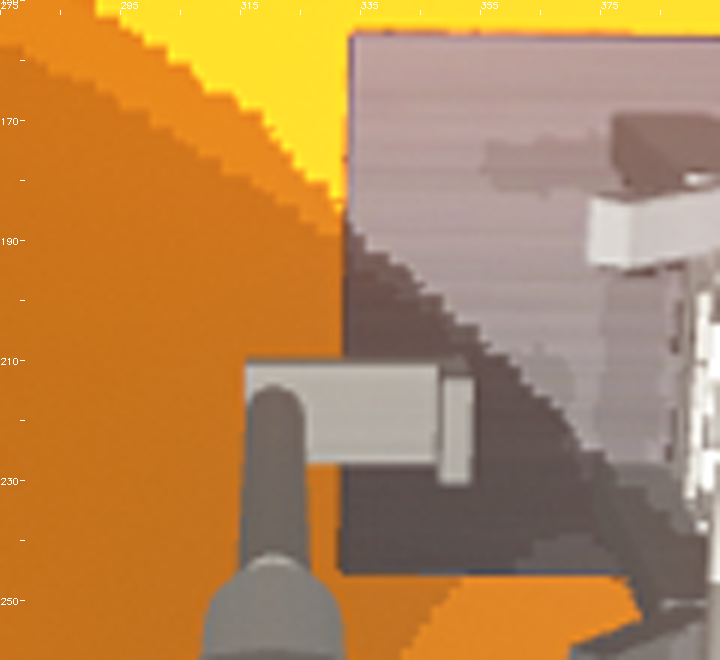

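View pics/s18c.png

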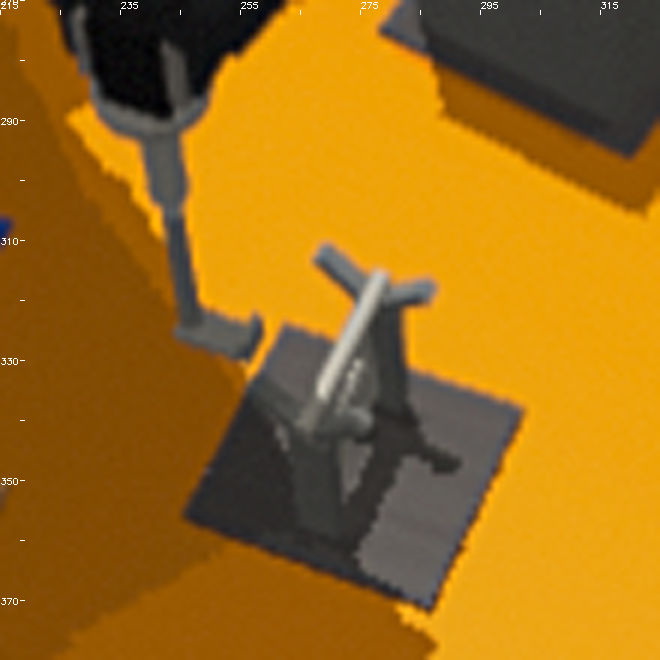

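```bash
python3 - <<'E'
from geo import *
plan((.5008,-.2549,.40,98.2),(.457,.013,.40,86.5),(.4141,.2802,.40,75))
E
```

```text
t 26.975 p [ 0.5011 -0.2548  0.2502] yaw 98.24223884291759 F [-1.1816  0.3123 -3.2839] w 0.024743157713931867 rot
 [[-0.1434  0.9897  0.0001]
 [ 0.9897  0.1434 -0.    ]
 [-0.0001  0.0001 -1.    ]]
[  -0.0766   -0.323  -149.7749] [0.0076 0.0035 0.0422]
[ 271.3354   -5.2648 -149.792 ] [ 0.0079  0.0027 11.7422]
[ 541.9255   -9.4163 -149.809 ] [ 0.0082  0.0019 23.2422]
```

jog_arm --rows '[0,0,-25,0,0,0,0,0,0,-65,0,0,0,0,0,0,-105,0,0,0,0,10,0,-140,0,0,0,0,40,-1,-150,0,0,2,0,85,-2,-150,0,0,4,0,130,-3,-150,0,0,6,0,180,-4,-150,0,0,8,0,230,-5,-150,0,0,10,0,280,-5,-150,0,0,12,0]'

```text
time_s: 28.22
ee_pos: [0.4556, 0.0232, 0.4003]
tcp_rot: [0.0, 0.73, 0.683, 0.0]
force: [1.4, 0.8, -2.1]
grip_width: 0.0249
```

```bash
python3 - <<'E'
from geo import *
plan((.4141,.2802,.40,75))
E
```

```text
t 28.225 p [0.4556 0.0232 0.4003] yaw 86.1768751167806 F [ 1.3936  0.7643 -2.0872] w 0.024946223826570017 rot
 [[ 0.0667  0.9978  0.0004]
 [ 0.9978 -0.0667  0.0001]
 [ 0.0001  0.0004 -1.    ]]
[253.6323 -58.5099   0.3066] [ 0.0227 -0.007  11.1769]
```

jog_arm --rows '[45,-11,0,0,0,2,0,90,-21,0,0,0,4,0,135,-31,0,0,0,6,0,180,-41,0,0,0,8,0,220,-50,0,0,0,10,0,245,-56,0,0,0,11.2,0,252,-58.5,0,0,0,11.2,0,252,-58.5,0,0,0,11.2,0,252,-58.5,0,0,0,11.2,0]'

```text
time_s: 29.35
ee_pos: [0.4143, 0.2761, 0.4004]
tcp_rot: [0.0, 0.793, 0.609, 0.0]
force: [1.3, -0.5, -1.7]
grip_width: 0.0252
```

```bash
python3 - <<'E'
from geo import *
plan((.4141,.2802,.2125,75))
im=r.capture('scene'); cv2.imwrite('pics/s19.png',im); crop(im,215,100,160,290,2,'s19c.png')
E
```

```text
t 29.35 p [0.4143 0.2761 0.4004] yaw 75.00763086852656 F [ 1.2893 -0.5335 -1.6724] w 0.025226665516649645 rot
 [[ 0.2587  0.966   0.0003]
 [ 0.966  -0.2587 -0.    ]
 [ 0.      0.0003 -1.    ]]
[  3.8679  -1.3133 187.8542] [ 0.0156 -0.0013  0.0076]
```

View pics/s19.png

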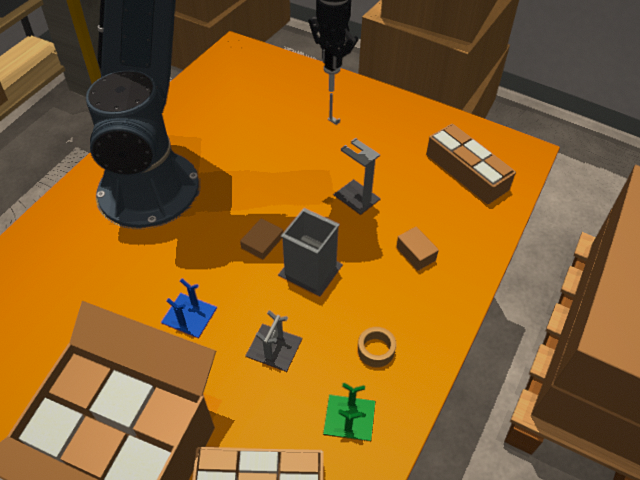

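jog_arm --rows '[3.9,-1.3,20,0,0,0,0,3.9,-1.3,60,0,0,0,0,3.9,-1.3,105,0,0,0,0,3.9,-1.3,150,0,0,0,0,3.9,-1.3,178,0,0,0,0,3.9,-1.3,187,0,0,0,0,3.9,-1.3,187,0,0,0,0,3.9,-1.3,187,0,0,0,0]'

```text
time_s: 30.4
ee_pos: [0.4144, 0.2813, 0.2145]
tcp_rot: [0.0, 0.793, 0.609, 0.001]
force: [0.0, 0.0, -1.1]
grip_width: 0.0255
```

```bash
python3 - <<'E'
from geo import *
plan((.501,.2569,.2125,75),(.501,.2569,.2022,75))
im=r.capture('wrist'); cv2.imwrite('pics/w20.png',im)
E
```

```text
t 30.4 p [0.4144 0.2813 0.2145] yaw 75.03070658442223 F [ 0.0084  0.05   -1.1286] w 0.025512943778578632 rot
 [[ 0.2583  0.9661  0.0016]
 [ 0.9661 -0.2583  0.0011]
 [ 0.0014  0.0012 -1.    ]]
[-1.1866 89.9077  2.1234] [ 0.0712 -0.083   0.0307]
[-1.2016 89.8949 12.4234] [ 0.0712 -0.083   0.0307]
```

View pics/w20.png

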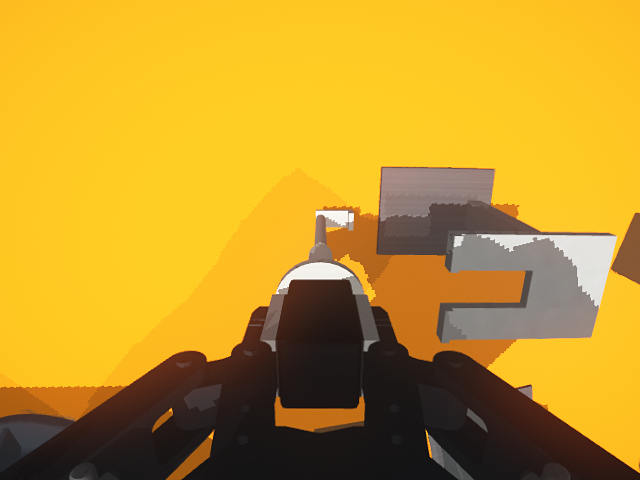

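jog_arm --rows '[-1.2,10,2,0,0,0,0,-1.2,25,2,0,0,0,0,-1.2,40,2,0,0,0,0,-1.2,50,2,0,0,0,0,-1.2,60,2,0,0,0,0,-1.2,68,2,0,0,0,0,-1.2,76,2,0,0,0,0,-1.2,83,2,0,0,0,0,-1.2,89,2,0,0,0,0,-1.2,89.5,2,0,0,0,0]'

```text
time_s: 31.7
ee_pos: [0.5003, 0.2566, 0.2112]
tcp_rot: [-0.0, 0.793, 0.609, -0.0]
force: [-0.2, 0.0, -1.7]
grip_width: 0.0248
```

jog_arm --rows '[0,0,0,0,0,0,0,0,0,0,0,0,0,0]'

```text
time_s: 31.95
ee_pos: [0.4998, 0.2568, 0.2113]
tcp_rot: [-0.0, 0.793, 0.609, 0.0]
force: [0.1, 0.3, -1.7]
grip_width: 0.0246
```

```bash
python3 - <<'E'
from geo import *
plan((.501,.2569,.2125,75),(.501,.2569,.2022,75))
im=r.capture('wrist'); cv2.imwrite('pics/w21.png',im)
E
```

```text
t 31.95 p [0.4998 0.2568 0.2113] yaw 75.05372742169229 F [ 0.1133  0.3272 -1.7227] w 0.024590659937848203 rot
 [[ 0.2579  0.9662 -0.    ]
 [ 0.9662 -0.2579  0.    ]
 [ 0.     -0.     -1.    ]]
[ 0.3806  1.1683 -1.233 ] [-0.0003 -0.0009  0.0537]
[0.3805 1.1683 9.067 ] [-0.0003 -0.0009  0.0537]
```

View pics/w21.png

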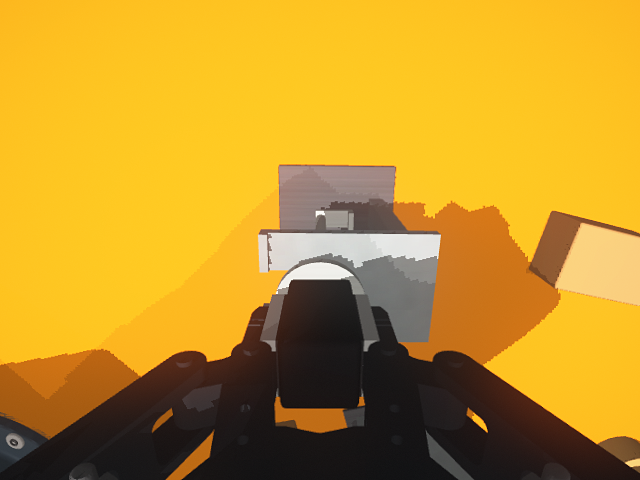

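jog_arm --rows '[0.3,0.8,4,0,0,0,0,0.3,0.8,7,0,0,0,0,0.3,0.8,8.5,0,0,0,0,0.3,0.8,8.5,0,0,0,0]'

```text
time_s: 32.5
ee_pos: [0.5007, 0.2568, 0.2026]
tcp_rot: [-0.0, 0.793, 0.609, -0.0]
force: [0.7, 0.4, -1.8]
grip_width: 0.0248
```

jog_arm --rows '[0,0,0.6,0,0,0,0,0,0,0.6,0,0,0,0]'

```text
time_s: 32.75
ee_pos: [0.5009, 0.2568, 0.2023]
tcp_rot: [0.0, 0.793, 0.609, 0.0]
force: [-0.6, -0.4, -0.0]
grip_width: 0.0248
```

jog_arm --rows '[0,0,0.3,0,0,0,0,0,0,0.3,0,0,0,0.4,0,0,0.3,0,0,0,0.7,0,0,0.3,0,0,0,1,0,0,0.3,0,0,0,1,0,0,0.3,0,0,0,1,0,0,0.3,0,0,0,1]'

```text
time_s: 33.62
ee_pos: [0.5008, 0.2568, 0.2018]
tcp_rot: [-0.0, 0.793, 0.609, -0.0]
force: [-0.8, 0.4, 0.8]
grip_width: 0.0853
```

jog_arm --rows '[0,0,-10,0,0,0,1,0,0,-30,0,0,0,1,0,0,-60,0,0,0,1,0,0,-95,0,0,0,1,0,0,-130,0,0,0,1,0,0,-150,0,0,0,1,0,0,-150,0,0,0,1,0,0,-150,0,0,0,1]'

```text
time_s: 34.62
ee_pos: [0.5007, 0.2568, 0.3513]
tcp_rot: [-0.0, 0.793, 0.609, -0.0]
force: [0.0, 0.3, 0.4]
grip_width: 0.0852
```

```bash
python3 - <<'E'
from geo import *
plan((.501,.2569,.2022,75))
m=cam('wrist'); np.savez('w22.npz',K=m[0],k1=m[1],T=m[2])
im=r.capture('wrist'); cv2.imwrite('pics/w22.png',im); crop(im,230,130,180,140,4,'w22c.png')
im=r.capture('scene'); cv2.imwrite('pics/s22.png',im); crop(im,240,300,70,80,7,'s22c.png')
crop(im,235,120,160,120,5,'s22d.png')
im=r.capture('side'); cv2.imwrite('pics/d22.png',im)
E
```

```text
t 34.625 p [0.5007 0.2568 0.3513] yaw 75.04222014868286 F [0.0498 0.3302 0.4403] w 0.08518612132349362 rot
 [[ 0.2581  0.9661 -0.0005]
 [ 0.9661 -0.2581 -0.0003]
 [-0.0004 -0.0004 -1.    ]]
[  0.2498   0.3149 149.0977] [-0.025   0.0222  0.0422]
```

View pics/w22c.png

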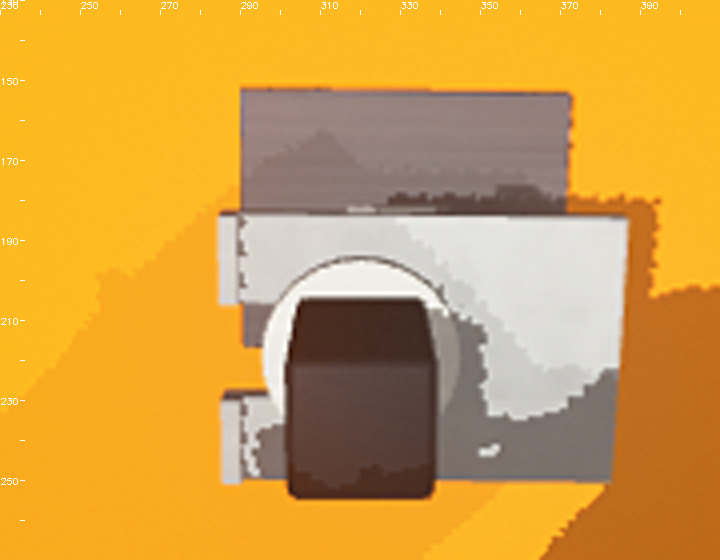

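View pics/s22c.png

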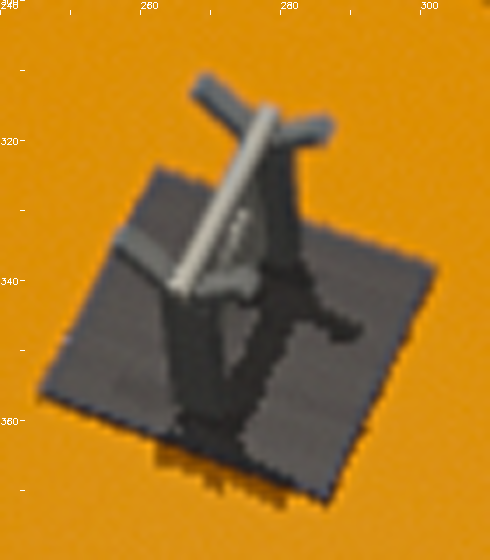

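View pics/s22d.png

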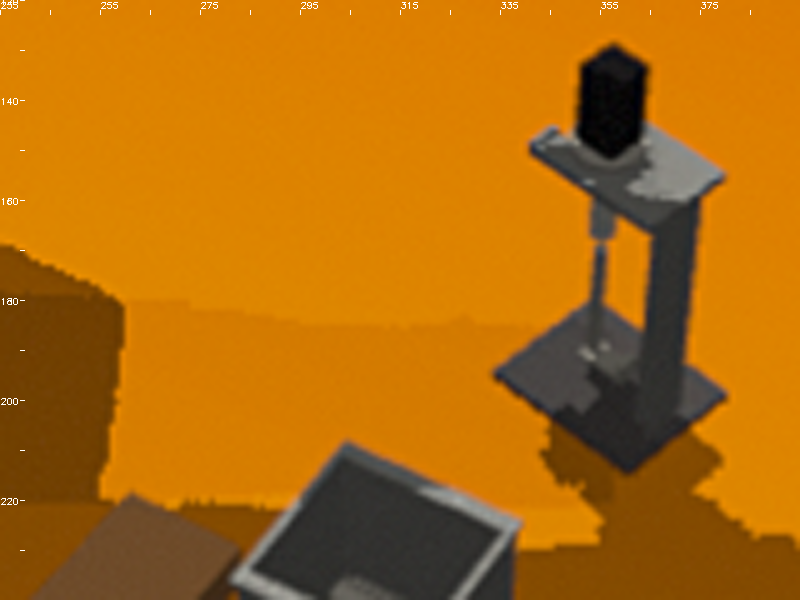

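View pics/d22.png

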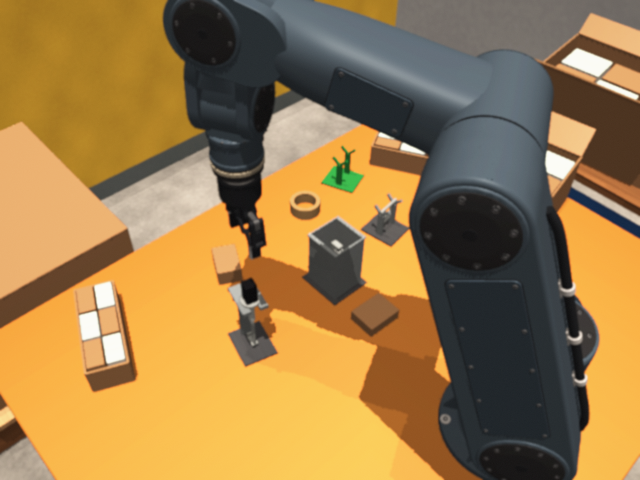

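```bash
python3 -c "
from station import r
print(r.sign_off())"
```

```text
the job is handed in; nothing more can be done
None
```

I did the whole sequence and handed the job in at about 35 s on the robot's clock. `sign_off` gave no verdict.

- **Fetching the carrier:** I took the rod from its rest and touched its hook lightly on the table to find the pull-out. The prong's top came out about 177 mm below the grip point, which matched the camera. I passed the hook through the window under the bar and drew the carrier to about x = 7 mm in the box. The keepers pulled back with about 2.5 N. I then lifted it clear to about 247 mm.
- **Hanging it:** The carrier turned about 15° on the hook as it left the keepers. I turned the tool to line the bar up with the stand before lowering it into both notches. Then I freed the hook, backed it out and hung the rod in its rest.
- **Final camera checks:**
    - The bar lies in both V notches, about 1 to 2 mm from my estimate of the seat and under 1° from the stand's y axis.
    - The rod is upright, with its collar on the fork, where it started. At release the tool read within 1 mm of the grasp position.
    - The gripper is 150 mm above the rest and touching nothing.
    - The cartons and tape roll look unmoved.
- **Readings that disagreed:**
    - The wrist force still read about 3 N when the bar should already have been resting in the notches. It fell to about 1 to 2 N after I lowered the hook another 6.5 mm, and the bar did not move in the picture. I put it down to noise in the force reading.
    - I judged that the plate hangs plumb by eye only.

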